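# Store the slicing plates and pin the caddy shut

### The arm

A 6-joint arm with a two-finger parallel gripper is mounted at the origin on a cart in front of the work surface, level with it; the furniture and walls round the work are solid. World frame = base frame: x ahead of the robot, y to its left, z up, the work surface at z = 0. Lengths are in mm, angles in rad, forces in N, time in s.
With the tool pointing down it reaches from about 325 to 900 mm from the base axis. Payload 6.1 kg.
Tool frame: the origin (TCP) lies at the very end of the fingers, on their centre line; the grasp point (between the pads) lies bot.pinch_z behind it (bot.pinch_z is the distance from the TCP to the grasp point, in mm); z points along the fingers, y is the direction in which the jaws open and shut (so a half turn about z gives the same grasp; the last joint's range is limited). The gripper opens to 85 mm and grips with 20 to 120 N. Pads are 22 mm wide; open, the fingers measure 114 mm over their backs; the gripper's body (76 mm by 85 mm) begins 54 mm behind the grasp point. The pads swing forward as they close: fully open they stand 13 mm farther back than shut.
Start: joints at [-1.327, 0.22, 1.526, -0, 1.395, -0.126], TCP at [225.886, -582.745, 231.3] pointing down, gripper open.
Joint ranges: [-2.98, 2.98], [-0.91, 2.08], [0.09, 2.57], [-1.24, 4.39], [0.2, 2.65], [-2.68, 2.68]. Speed limits (rad/s): [2.57, 2.57, 3.01, 3.14, 3.14, 3.14].

### API

Orientations are given as a unit quaternion [x, y, z, w].
In Python, from workcell import bot gives the robot as it stands.
- The arm moves only by the shell command python3 -m handwheel 'ROWS' [FORCE]. ROWS is JSON, one flat list of numbers, 7 for each row, row after row: the turn, a rotation vector about the tool's x, y, z in rad, then the shift along the tool's x, y, z in m, then the opening, from -1 (shut) to 1 (fully open), so that 0 is half open. A call has 1 to 8 rows; each row shifts and turns the commanded pose from where the row before left it, along the tool's axes as they then stand; what a row does not reach is not made up. A row lasts 1/12 s, in which the tool goes at most 41.7 mm and 7.16 degrees, less where a joint would pass 70% of its speed; a pose out of reach is approached as far as the arm can. A call is refused whole if a number of a shift passes 0.0417 or a number of a turn 0.125, either way. A call with a gripper value outside its range is refused whole. The fingers move at their own pace and stop on an object; FORCE is the grip in N (left out, the last holds). Time passes only in rows, so rows that do not move let the fingers close. It gives the time, the measured TCP pose, the force and the opening at its end, in the units of the state.
- bot.observe(): the state, without advancing time (a new reading comes with each control period).
- bot.snapshot(name): name is "scene" or "side" or "wrist"; returns the picture (420x560x3 uint8, red, green, blue); there is no depth.
- bot.camera_params(name): a dict with "fx", "fy", "cx", "cy" (pixels), "origin" and "attitude" of the camera in the world. Camera axes: x right, y down, z forward; pixel columns grow to the right and rows downward; lengths in mm; the calibration is good to about 2 mm. A picture is of the moment at which its call begins: read the wrist's pose just before it. camera_params takes no time and is no camera call; for the wrist camera it gives the pose at the moment of the call.
- bot.job_done(): hands the job in, once; it reports no verdict.
Trained networks look in the newest picture that a camera, given by its name, has taken for a name from the list of things; names that differ only in an ending like _2 or _b are one class to them, and where a whole thing is asked for, a point or a joint stands for the part that bears it (a point fixed in the world has none). Each returns a list of dicts, best first, with "score" (0 to 1); they miss things now and then, are a little off and sometimes report something else, mostly with a low value. They report only what shows in the picture. A call takes as long as a camera call.
- bot.look_for(label, camera): "bbox" ([left, top, width, height] in pixels, round what is visible of it).
- bot.silhouettes(label, camera): "pixels" (420x560 bool, what is visible of it) and "bbox" ([left, top, width, height] in pixels, round what is visible of it).
The state is a dict: "clock": time; "qpos": joint angles; "joint_vel": joint speeds; "joint_torque": joint torques, N m; "ee_pos": TCP position; "tcp_rot": TCP orientation; "ft_force": force on the tool from outside, world axes, zero at the start; "ft_torque": the same for the moment, N m; "width": finger opening in mm.
Only numpy, scipy, OpenCV 4.12 (cv2) and the standard library are available. Lean on these libraries where they do the work, as an engineer would, in place of code of your own. Each camera call takes 0.05 s, during which the arm holds its last target. There are 200 camera calls.

### The job

Put the washed slicing plates away: move every plate from the wooden drying stand into the white storage caddy, each upright on its edge in a slot of its own and fully down. Then swing the caddy's retaining arm shut over the plates as far as it goes, and lock it with the locking pin from the stand: put the pin down between the prongs of the arm into the slot of the lock post, feel along the slot for the hidden hole until the pin drops in, and push it home so that its collar lies on the arm. Leave the things standing round about where they are.

Things in the scene. Friction and masses are not known exactly. Their poses are not given: they have to be found in the camera images.
- caddy: storage caddy, fixed on the worktop: grey base 130 (x) x 312 (y) x 6 mm. Origin: on the worktop under the middle of its four plate slots; z up, x along the slots (width of the plates), y across them. Slots at y = -60, -20, 20, 60 mm. Hinge post of the retaining arm at y = +105 mm, white lock post (48 x 100 mm, 100 mm high) centred at y = -126 mm.
- caddy_slot1 (a point): centre of the floor of caddy slot 1, 6 mm above the worktop; axes as the caddy's. The slot is 12 mm wide (y) between two white fins 3 mm thick, 60 mm long (x), upright to 50 mm above the worktop, then flared outwards to a mouth 20 mm wide at 58 mm. Walls 23 mm high at x = +-58 mm end it.
- caddy_slot2 (a point): centre of the floor of caddy slot 2, 6 mm above the worktop; axes as the caddy's. The slot is 12 mm wide (y) between two white fins 3 mm thick, 60 mm long (x), upright to 50 mm above the worktop, then flared outwards to a mouth 20 mm wide at 58 mm. Walls 23 mm high at x = +-58 mm end it.
- caddy_slot3 (a point): centre of the floor of caddy slot 3, 6 mm above the worktop; axes as the caddy's. The slot is 12 mm wide (y) between two white fins 3 mm thick, 60 mm long (x), upright to 50 mm above the worktop, then flared outwards to a mouth 20 mm wide at 58 mm. Walls 23 mm high at x = +-58 mm end it.
- caddy_slot4 (a point): centre of the floor of caddy slot 4, 6 mm above the worktop; axes as the caddy's. The slot is 12 mm wide (y) between two white fins 3 mm thick, 60 mm long (x), upright to 50 mm above the worktop, then flared outwards to a mouth 20 mm wide at 58 mm. Walls 23 mm high at x = +-58 mm end it.
- lock_slot (a point): centre of the slot (16 mm wide in x, 48 mm long in y) in the lock post's top, 100 mm above the worktop; axes as the caddy's. 20 mm down in it lies a flat black keeper that does not move, with one hole, 16 mm square and over 45 mm deep, as wide as the slot. The hole's centre lies anywhere within 12 mm of the slot's centre along y, differs at each start and is not reported.
- retainer (a joint): angle of the retaining arm (upright axis), rad: 0 = shut at its stop, along the caddy's -y over the plates; 1.5 = open, towards the caddy's -x. Aluminium bar 18 mm wide, 102 to 112 mm above the worktop; stays where left (friction 0.12 N m). Its end is a fork, 20 mm between prongs, which lies over the lock post's slot when shut. Plates go in only while it is open.
- retainer_hinge (a point): point on the upright axis of the retaining arm, 102 mm above the worktop
- retainer_knob (a point): middle of the upright black knob on the arm (22 mm diameter, from 112 to 145 mm above the worktop; this point at 128 mm), 120 mm from the hinge axis
- drying_stand: loose wooden stand on the sink's drainer, 84 (x) x 260 (y) mm, 0.7 kg, with plate slots like the caddy's: 12 mm wide at y = -60, -20, 20, 60 mm, fins 50 mm high, floor 6 mm above its underside. Origin: underside, under the middle of the four slots. At y = -138 mm a square socket (14.5 mm wide, top at 50 mm) holds the pin.
- plate_1: white slicing plate of a vegetable slicer, upright: 100 mm wide (x), 8 mm thick (y), 90 mm high, 0.09 kg. Its top carries a grey grip bar 70 mm long (x), 14 mm thick (y), from 74 to 90 mm above the lower edge. Origin: middle of the lower edge; z up. Front and back are alike for this job. May be absent.
- plate_2: white slicing plate of a vegetable slicer, upright: 100 mm wide (x), 8 mm thick (y), 90 mm high, 0.09 kg. Its top carries a grey grip bar 70 mm long (x), 14 mm thick (y), from 74 to 90 mm above the lower edge. Origin: middle of the lower edge; z up. Front and back are alike for this job. May be absent.
- plate_3: white slicing plate of a vegetable slicer, upright: 100 mm wide (x), 8 mm thick (y), 90 mm high, 0.09 kg. Its top carries a grey grip bar 70 mm long (x), 14 mm thick (y), from 74 to 90 mm above the lower edge. Origin: middle of the lower edge; z up. Front and back are alike for this job. May be absent.
- plate_4: white slicing plate of a vegetable slicer, upright: 100 mm wide (x), 8 mm thick (y), 90 mm high, 0.09 kg. Its top carries a grey grip bar 70 mm long (x), 14 mm thick (y), from 74 to 90 mm above the lower edge. Origin: middle of the lower edge; z up. Front and back are alike for this job. May be absent.
- lock_pin: locking pin, upright in the stand's socket, 0.12 kg. Origin: its tip; z up. Steel shaft 12 mm diameter (tip tapered to 7 mm over 5 mm), collar 34 mm diameter from 75 to 81 mm, black handle 18 x 18 mm (sides along x, y) from 81 to 125 mm above the tip. On the keeper its tip is 80 mm above the worktop; fully home (collar on the arm's fork) 37 mm.
- tin: low sardine tin with a lid, 63 x 105 x 28 mm, a bystander, origin under it
- spice: spice jar, 41 mm diameter, 105 mm high, a bystander, origin under it
- shaker: salt shaker, 44 mm diameter, 90 mm high, a bystander, origin under it

How it is judged:
By the outcome, as a careful person would: the job done as asked, in the order asked, and still so for the second after the job is handed in, with the robot touching nothing.
Of plate_1, plate_2, plate_3, plate_4 only 2 to 4 are there at a start; the rules pass over those that are not, and their reading is None.
At some moment in a run one of drying_stand may be knocked a few centimetres aside while the robot is not near it.
It also fails if it takes over 210 s, if anything falls off the work surface, if the arm or the gripper's body presses on something with over 40 N, if the wrist force passes 120 N, or if a joint passes its speed limit or range.

## Working session

There is one attempt and no reset: what is moved stays moved. The work goes in short steps, Python scripts to look and compute and a shell command to move; the robot and the scene stay as the last step left them, time stands still between calls to the robot, and variables do not carry over. Pictures are saved under pics/ and viewed, about 12 in all and at most 16, crops included, and the job is handed in when it is done.

```bash
ls; mkdir -p pics; python3 - <<'E'
from workcell import bot
import cv2, numpy as np
s=bot.observe(); print(s, bot.pinch_z)
ims=[]
for n in ("scene","side"):
    im=bot.snapshot(n); ims.append(im); p=bot.camera_params(n); print(n,p)
    cv2.imwrite(f"pics/{n}0.png",cv2.cvtColor(im,cv2.COLOR_RGB2BGR))
E
```

```text
pics
{'clock': 0.0, 'qpos': array([-1.32709846e+00,  2.21226898e-01,  1.52761520e+00, -9.81606623e-06,
        1.39472746e+00, -1.26083998e-01]), 'joint_vel': array([-0.00030038, -0.00070946, -0.00029162,  0.0003642 , -0.00103511,
        0.00089535]), 'joint_torque': array([ 2.04175371e-04, -4.96893704e+01, -3.89395416e+01, -3.36941785e-04,
        1.07988887e-02,  2.08719604e-05]), 'ee_pos': array([ 225.73541713, -582.15020015,  230.19661789]), 'tcp_rot': array([ 9.82955669e-01,  1.83840084e-01, -6.29174229e-05, -9.86461751e-04]), 'ft_force': array([ 0.11378409, -0.36223854, -0.07309776]), 'ft_torque': array([ 0.03473384,  0.01590999, -0.01683138]), 'width': 85.5377663547562} 18.700000000000003
scene {'fx': 480.12184493317454, 'fy': 480.12184493317454, 'cx': 276.16872515373166, 'cy': 205.63192648027368, 'origin': array([ 998.05312655, -823.20386503, 1397.29851555]), 'attitude': array([ 0.93344284,  0.21546295, -0.06621345, -0.27906264])}
side {'fx': 518.7352867968428, 'fy': 518.7352867968428, 'cx': 290.0312351810769, 'cy': 206.16791889140015, 'origin': array([  236.46773141, -1222.21911198,   985.89567889]), 'attitude': array([ 0.87742881, -0.14851366,  0.07527903, -0.44988381])}
```

View pics/scene0.png

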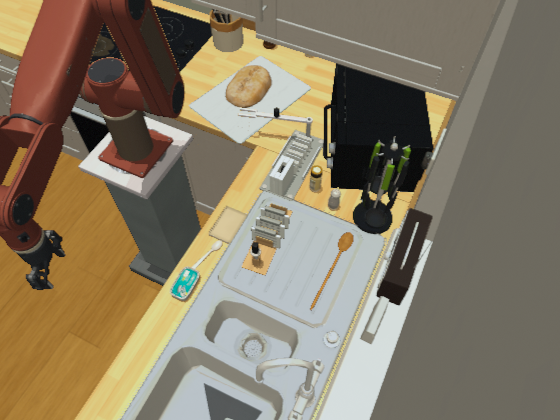

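View pics/side0.png

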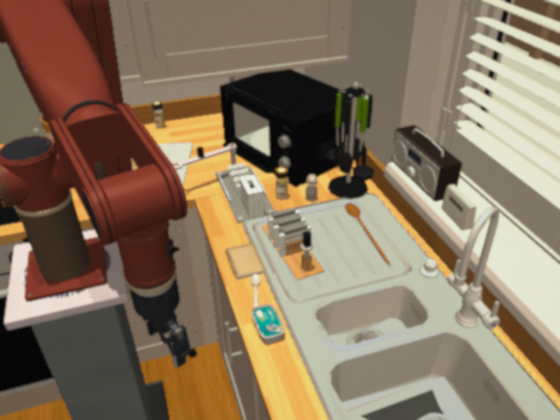

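Both pictures show the caddy near (290,163) in scene with its arm open to the left, and the stand near (268,238) with plates and the pin. I'll enlarge this part.

```bash
cat > h.py <<'E'
from workcell import bot
import cv2, numpy as np
from scipy.spatial.transform import Rotation as R
def ray(cam,uv,p=None):
    p=p or bot.camera_params(cam)
    d=R.from_quat(p["attitude"]).apply([(uv[0]-p["cx"])/p["fx"],(uv[1]-p["cy"])/p["fy"],1.])
    return np.array(p["origin"]),d
def onz(cam,uv,z,p=None):
    o,d=ray(cam,uv,p); return o+d*(z-o[2])/d[2]
def proj(cam,X,p=None):
    p=p or bot.camera_params(cam)
    c=R.from_quat(p["attitude"]).inv().apply(np.atleast_2d(X)-p["origin"])
    return np.c_[c[:,0]/c[:,2]*p["fx"]+p["cx"],c[:,1]/c[:,2]*p["fy"]+p["cy"]]
def save(im,name): cv2.imwrite(f"pics/{name}.png",cv2.cvtColor(im,cv2.COLOR_RGB2BGR))
E
python3 - <<'E'
from h import *
im=cv2.imread("pics/scene0.png")
cv2.imwrite("pics/crop0.png",cv2.resize(im[90:290,220:360],None,fx=4,fy=4,interpolation=cv2.INTER_CUBIC)[:, :][0:800,0:560][0:800])
c=cv2.resize(im[95:285,225:365],None,fx=3.15,fy=3.15,interpolation=cv2.INTER_CUBIC); cv2.imwrite("pics/crop0.png",c); print(c.shape)
for l in ["lock_pin","drying_stand","plate_1","retainer_knob","caddy","retainer","tin","spice","shaker"]:
    for r in bot.look_for(l,"scene")[:4]:
        b=r["bbox"]; u=(b[0]+b[2]/2,b[1]+b[3]/2); print(l,round(r["score"],2),np.round(b),onz("scene",u,50).round())
E
```

```text
(598, 441, 3)
lock_pin 0.53 [251. 242.   6.  19.] [ 618. -214.   50.]
lock_pin 0.32 [328. 188.  13.  20.] [770.  86.  50.]
drying_stand 0.92 [247. 206.  45.  68.] [ 643. -156.   50.]
plate_1 0.81 [249. 226.  35.  25.] [ 634. -157.   50.]
plate_1 0.78 [260. 204.  31.  21.] [619. -63.  50.]
plate_1 0.75 [258. 218.  28.  21.] [ 630. -114.   50.]
retainer_knob 0.65 [241. 110.  71.  13.] [426. 337.  50.]
caddy 0.9 [237. 106.  86.  93.] [515. 184.  50.]
caddy 0.23 [247. 204.  48.  69.] [ 645. -150.   50.]
retainer 0.61 [238. 108.  74.  15.] [420. 338.  50.]
tin 0.59 [170. 266.  30.  36.] [ 481. -405.   50.]
tin 0.41 [325. 187.  17.  21.] [767.  86.  50.]
spice 0.7 [312. 168.   8.  23.] [681. 128.  50.]
spice 0.2 [239. 109.  85.  89.] [524. 183.  50.]
shaker 0.66 [327. 189.  16.  21.] [772.  80.  50.]
shaker 0.66 [238. 105.  88.  97.] [524. 182.  50.]
shaker 0.65 [258. 217.  27.  18.] [ 626. -110.   50.]
shaker 0.54 [168. 268.  32.  33.] [ 479. -407.   50.]
```

View pics/crop0.png

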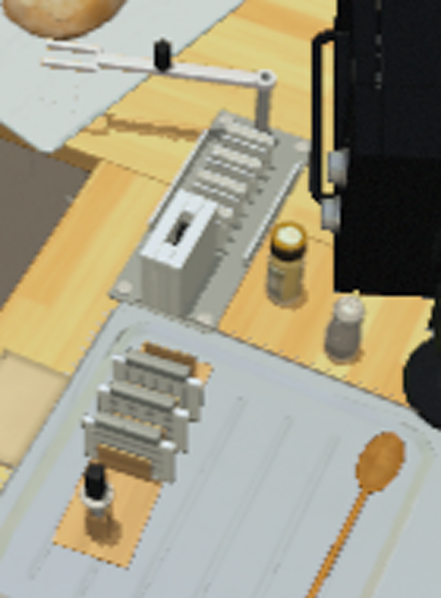

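The crop shows three plates on the stand (grip bars at crop (160,365), (143,397), (128,430)), the pin below them at (97,480). The lock slot is at (178,235) and the hinge at (265,78). Next come coarse poses.

```bash
python3 - <<'E'
from h import *
f=lambda c:(c[0]/3.15+225,c[1]/3.15+95)
ls=onz("scene",f((178,235)),100);hi=onz("scene",f((265,76)),112);kn=onz("scene",f((163,42)),145);print(ls,hi,kn,np.linalg.norm(ls[:2]-hi[:2]),"want 231",np.linalg.norm(kn[:2]-hi[:2]))
v=hi-ls;print("caddy yaw",np.degrees(np.arctan2(-v[0],v[1])))
for z in (0,-10):
  pin=onz("scene",f((95,466)),z+6+125);print(z,pin)
  P=[onz("scene",f(c),z+96) for c in ((160,362),(143,395),(128,430))]
  for p in P: print(p.round(1), np.linalg.norm(p[:2]-pin[:2]).round(1),np.degrees(np.arctan2(-(p-pin)[0],(p-pin)[1])).round(1))
s=bot.observe();T=R.from_quat(s["tcp_rot"]);p=bot.camera_params("wrist")
print(T.inv().apply(p["origin"]-s["ee_pos"]),(T.inv()*R.from_quat(p["attitude"])).as_rotvec(),p["fx"])
print(T.as_matrix().round(3))
E
```

```text
[571.28949148  81.17777624 100.        ] [565.35330374 324.74228423 112.        ] [450.1526175  292.68662084 145.        ] 243.63683604401118 want 231 119.57743795011804
caddy yaw 1.396144238093071
0 [ 630.58049419 -224.91421322  131.        ]
[624.4 -71.6  96. ] 153.4 2.3
[ 626.4 -114.7   96. ] 110.3 2.2
[ 631.2 -157.8   96. ] 67.1 -0.5
-10 [ 627.67855103 -220.18950064  121.        ]
[621.5 -65.8  86. ] 154.5 2.3
[ 623.5 -109.3   86. ] 111.0 2.1
[ 628.3 -152.7   86. ] 67.5 -0.6
[  79.7690923    -0.26997216 -142.35215279] [-0.24981251 -0.24868035  1.55637943] 311.479640417161
[[ 0.932  0.361 -0.   ]
 [ 0.361 -0.932 -0.   ]
 [-0.     0.    -1.   ]]
```

```bash
python3 -m handwheel '[0,0,0.1235,0,0,-0.033,1, 0,0,0.1235,0,0,-0.033,1, 0,0,0.1235,0,0,-0.033,1]' 20
python3 -m handwheel '[0,0,0,0.025,-0.0315,0,1, 0,0,0,0.025,-0.0315,0,1, 0,0,0,0.025,-0.0315,0,1, 0,0,0,0.025,-0.0315,0,1, 0,0,0,0.025,-0.0315,0,1, 0,0,0,0.025,-0.0315,0,1, 0,0,0,0.025,-0.0315,0,1, 0,0,0,0.025,-0.0315,0,1]'
python3 -m handwheel '[0,0,0,0.025,-0.0315,0,1, 0,0,0,0.025,-0.0315,0,1, 0,0,0,0.025,-0.0315,0,1, 0,0,0,0.025,-0.0315,0,1, 0,0,0,0.025,-0.0315,0,1, 0,0,0,0.025,-0.0315,0,1, 0,0,0,0.025,-0.0315,0,1, 0,0,0,0,0,0,1]'
python3 -m handwheel '[0,0,0,0,0,0,1]'
python3 - <<'E'
from h import *
p=bot.camera_params("wrist");im=bot.snapshot("wrist");save(im,"w1");np.save("w1.npy",p,allow_pickle=True)
for l in ["lock_pin","drying_stand","plate_1"]:
    for r in bot.look_for(l,"wrist")[:4]: print(l,round(r["score"],2),np.round(r["bbox"]))
print(p)
E
```

```text
clock: 0.8
ee_pos: [225.8, -582.2, 330.7]
tcp_rot: [1.0, -0.003, -0.0, -0.001]
ft_force: [0.4, -0.4, 1.3]
width: 85.2
clock: 1.47
ee_pos: [426.9, -329.2, 330.6]
tcp_rot: [1.0, -0.0, 0.0, 0.0]
ft_force: [0.7, 0.0, 0.5]
width: 85.1
clock: 2.13
ee_pos: [604.2, -104.4, 329.8]
tcp_rot: [1.0, 0.003, 0.001, -0.001]
ft_force: [-0.1, -0.5, -0.4]
width: 85.5
clock: 2.22
ee_pos: [602.0, -108.4, 329.8]
tcp_rot: [1.0, 0.002, -0.0, -0.0]
ft_force: [-0.7, -0.7, -0.4]
width: 85.4
lock_pin 0.56 [359. 141.  34.  33.]
drying_stand 0.95 [207. 118. 172.  69.]
drying_stand 0.65 [45. 95. 79. 40.]
plate_1 0.92 [302. 116.  16.  79.]
plate_1 0.82 [273. 120.  14.  80.]
plate_1 0.57 [239. 122.  22.  79.]
{'fx': 311.479640417161, 'fy': 311.479640417161, 'cx': 280.0763842260437, 'cy': 212.85352432658658, 'origin': array([ 681.78118005, -107.97657412,  472.14764889]), 'attitude': array([ 0.69932047, -0.69705095, -0.11148299,  0.11243842])}
```

View pics/w1.png

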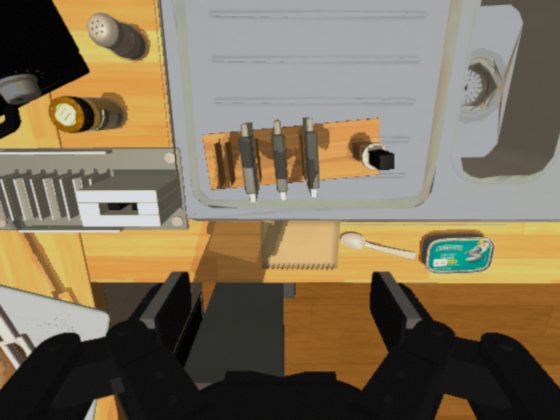

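The wrist view shows three plates (bars near (250,158), (281,157), (312,152)), the empty slot at (223,160), the pin handle top at about (383,159), and the caddy at the left with its lock post at (120,207). I'll enlarge that.

```bash
python3 - <<'E'
from h import *
im=cv2.imread("pics/w1.png")
c=cv2.resize(im[105:210,200:400],None,fx=4,fy=4,interpolation=cv2.INTER_CUBIC);cv2.imwrite("pics/c1.png",c)
E
```

```text
(no output)
```

View pics/c1.png

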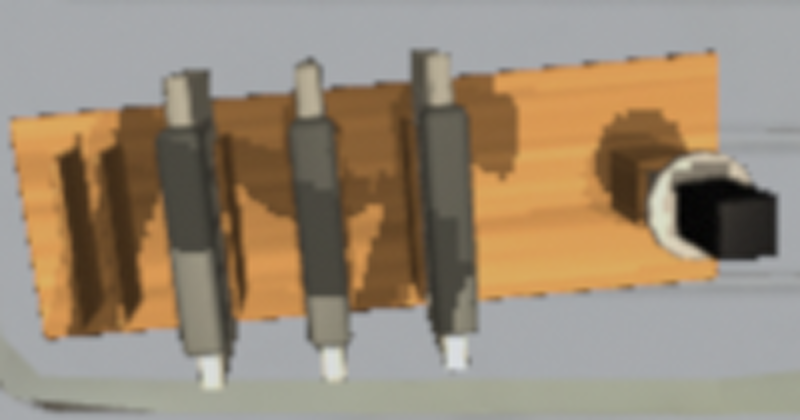

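```bash
python3 - <<'E'
from h import *
p=np.load("w1.npy",allow_pickle=True).item()
f=lambda c:(c[0]/4+200,c[1]/4+105)
for zs in (10,0,-10):
  P=[onz("",f(c),zs+96,p) for c in ((189,240),(320,232),(451,220))]; pin=onz("",f((747,227)),zs+131,p)
  C=[onz("",f(c),zs+6,p) for c in ((12,118),(45,337),(718,280),(715,52))]
  n=np.linalg.norm; print(zs,[q.round(1)[:2] for q in P],pin.round(1),"sp",n(P[0]-P[1]),n(P[1]-P[2]),n((P[2]-pin)[:2]),"base",n(C[0]-C[1]),n(C[1]-C[2]),n(C[2]-C[3]),n(C[3]-C[0]))
  v=P[0]-P[2];w=P[0]-pin;e=C[1]-C[2];x=C[0]-C[3]
  print([np.degrees(np.arctan2(-a[0],a[1])).round(2) for a in(v,w,e,x)])
# caddy: lock post top corners at z=100
im=cv2.imread("pics/w1.png");cv2.imwrite("pics/c2.png",cv2.resize(im[140:240,0:190],None,fx=4,fy=4,interpolation=cv2.INTER_CUBIC))
E
```

```text
10 [array([620.5, -69.8]), array([ 623. , -108.4]), array([ 626.6, -146.8])] [ 630.3 -221.7  141. ] sp 38.64752702319236 38.549948302628394 75.05958144546024 base 80.2997547653391 251.87471140739012 81.3901152179474 249.04449176251026
[np.float64(4.55), np.float64(3.69), np.float64(5.13), np.float64(5.37)]
0 [array([618.8, -68.8]), array([ 621.3, -108.4]), array([ 625.1, -147.8])] [ 628.7 -225.2  131. ] sp 39.703044575759954 39.60280084503243 77.43043587067635 base 82.06014430064015 257.39649173491745 83.17440842687829 254.50422595975976
[np.float64(4.55), np.float64(3.63), np.float64(5.13), np.float64(5.37)]
-10 [array([617.1, -67.7]), array([ 619.7, -108.4]), array([ 623.6, -148.9])] [ 627.2 -228.6  121. ] sp 40.75856212832753 40.65565338743649 79.80161938178597 base 83.82053383594109 262.9182720624449 84.95870163580929 259.9639601570093
[np.float64(4.55), np.float64(3.57), np.float64(5.13), np.float64(5.37)]
```

```bash
python3 -m handwheel '[0,0,0,0,-0.04,0,-0.39, 0,0,0,0,-0.04,0,-0.39, 0,0,0,0,-0.04,0,-0.39, 0,0,0,0,-0.04,0,-0.39, 0,0,0,0,-0.04,0,-0.39, 0,0,0,0,-0.03,0,-0.39, 0,0,0,0,0,0,-0.39, 0,0,0,0,0,0,-0.39]'
python3 - <<'E'
from h import *
p=bot.camera_params("wrist");im=bot.snapshot("wrist");np.save("w2.npy",p,allow_pickle=True)
save(im,"w2");print(bot.observe()["width"])
save(cv2.resize(im[20:320,60:500],None,fx=1.8,fy=1.8,interpolation=cv2.INTER_CUBIC),"c3")
E
```

```text
clock: 3.08
ee_pos: [601.1, 119.6, 330.6]
tcp_rot: [1.0, 0.0, 0.0, 0.0]
ft_force: [1.0, -0.8, -0.2]
width: 26.0
26.20814583974162
```

View pics/c3.png

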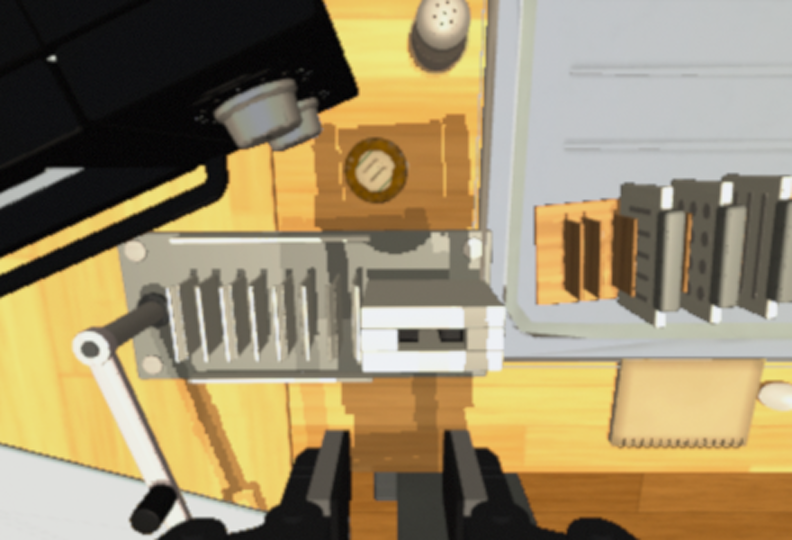

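The caddy shows lock post top corners at crop (361,306)-(503,372), slot at about (431,335), hinge top (92,347), knob (153,508), and base corners (120,236), (490,231). The microwave's corner is at (355,95).

```bash
python3 - <<'E'
from h import *
p=np.load("w2.npy",allow_pickle=True).item()
f=lambda c:(c[0]/1.8+60,c[1]/1.8+20)
g=lambda n,c,z:print(n,z,onz("",f(c),z,p).round(1))
for c in ((361,306),(503,306),(503,372),(361,372),(432,338)): g("post",c,100)
g("slot",(431,335),100)
for c in ((120,236),(490,231),(142,378)): g("base",c,6)
for z in (112,118): g("hinge",(92,347),z)
g("knob",(146,515),145);
for z in (0,250):g("micro",(355,95),z); g("mhandle",(215,195),100)
for a in (0.,): print()
print(onz("scene",(281.5,169.6),100), onz("scene",(309.1,119.8),115))
# microwave corners in scene image: bottom-left front top ~ (330,70) , bottom (330,175)
for uv,z in (((332,175),0),((432,190),0)): print("micro scene",onz("scene",uv,z).round())
# spice/shaker
g("spice",(377,170),105);g("shaker",(443,20),90)
E
```

```text
post 100 [588.  143.4 100. ]
post 100 [588.   46.3 100. ]
post 100 [539.8  43.4 100. ]
post 100 [539.8 144.3 100. ]
post 100 [565.1  94.3 100. ]
slot 100 [567.3  95.1 100. ]
base 6 [623.8 346.4   6. ]
base 6 [628.   42.2   6. ]
base 6 [498.6 345.9   6. ]
hinge 112 [562.4 325.2 112. ]
hinge 118 [564.4 321.8 118. ]
knob 145 [452.6 290.  145. ]
micro 0 [730.9 151.1   0. ]
mhandle 100 [661.3 235.8 100. ]
micro 250 [704.4 134.6 250. ]
mhandle 100 [661.3 235.8 100. ]

[571.25930915  81.17823338 100.        ] [567.61659053 318.99261174 115.        ]
micro scene [714. 209.  -0.]
micro scene [1059.  302.    0.]
spice 105 [676.7 131.4 105. ]
shaker 90 [762.9  91.1  90. ]
```

```bash
cat >> h.py <<'E'
def plan(xyz,yaw_deg):
    "shift (tool axes, mm) after turn and turn (rad about tool z) to reach a tool-down pose with tool x at yaw"
    s=bot.observe();T=R.from_quat(s["tcp_rot"])
    m=T.as_matrix(); y0=np.arctan2(m[1,0],m[0,0]); t=(np.radians(yaw_deg)-y0+np.pi)%(2*np.pi)-np.pi
    G=R.from_euler("z",yaw_deg,degrees=True)*R.from_quat([1,0,0,0])
    d=np.array(xyz)-s["ee_pos"]
    print("at",s["ee_pos"].round(1),"yaw",np.degrees(y0).round(2),"tilt",m[:2,2].round(4),"w",round(s["width"],1),"F",s["ft_force"].round(1))
    print("turn z",round(-t,4),"shift before",T.inv().apply(d).round(1),"after",G.inv().apply(d).round(1),"world",d.round(1))
E
T='0,0,-0.1242,0,0,0,-0.39'
python3 -m handwheel '[0,0,-0.1242,0,0,0,-0.39, 0,0,-0.1242,0,0,0,-0.39, 0,0,-0.1242,0,0,0,-0.39, 0,0,-0.1242,0,0,0,-0.39, 0,0,-0.1242,0,0,0,-0.39, 0,0,-0.1242,0,0,0,-0.39, 0,0,-0.1242,0,0,0,-0.39, 0,0,-0.1242,0,0,0,-0.39]' >/dev/null
python3 -m handwheel '[0,0,-0.1242,0,0,0,-0.39, 0,0,-0.1242,0,0,0,-0.39, 0,0,-0.1242,0,0,0,-0.39, 0,0,-0.1242,0,0,0,-0.39, 0,0,-0.1242,0,0,0,-0.39, 0,0,-0.1242,0,0,0,-0.39, 0,0,-0.1242,0,0,0,-0.39, 0,0,-0.1242,0,0,0,-0.39]' >/dev/null
python3 -m handwheel '[0,0,-0.1242,0,0,0,-0.39, 0,0,-0.1242,0,0,0,-0.39, 0,0,-0.1242,0,0,0,-0.39, 0,0,-0.1242,0,0,0,-0.39, 0,0,-0.1242,0,0,0,-0.39, 0,0,-0.1242,0,0,0,-0.39, 0,0,-0.1242,0,0,0,-0.39, 0,0,-0.1242,0,0,0,-0.39]' >/dev/null
python3 -m handwheel '[0,0,-0.1242,0,0,0,-0.39, 0,0,-0.1242,0,0,0,-0.39, 0,0,0,0,0,0,-0.39]'
python3 -c "
from h import *
print(bot.observe()['qpos'].round(2)); plan((619,-68.3,250),185)"
```

```text
clock: 5.38
ee_pos: [601.6, 116.8, 330.5]
tcp_rot: [-0.044, 0.999, -0.0, 0.0]
ft_force: [0.5, -0.8, -0.7]
width: 26.1
[ 0.06  0.15  1.43 -0.    1.57 -1.6 ]
at [601.6 116.8 330.5] yaw -174.96 tilt [ 0.0002 -0.0005] w 26.1 F [ 0.5 -0.8 -0.7]
turn z 0.0006 shift before [  -1.  -185.9   80.6] after [  -1.2 -185.9   80.5] world [  17.4 -185.1  -80.5]
```

Move above plate A and look from near.

```bash
python3 -m handwheel '[0,0,0,0,-0.037,0.016,-0.39, 0,0,0,0,-0.037,0.016,-0.39, 0,0,0,0,-0.037,0.016,-0.39, 0,0,0,0,-0.037,0.016,-0.39, 0,0,0,0,-0.037,0.016,-0.39, 0,0,0,0,0,0,-0.39, 0,0,0,0,0,0,-0.39]'
python3 - <<'E'
from h import *
plan((619,-68.3,150),185)
p=bot.camera_params("wrist");im=bot.snapshot("wrist");np.save("w3.npy",p,allow_pickle=True)
save(im,"w3")
for r in bot.look_for("plate_1","wrist")[:4]: print(round(r["score"],2),np.round(r["bbox"]))
E
```

```text
clock: 5.97
ee_pos: [616.2, -68.4, 248.7]
tcp_rot: [-0.039, 0.999, 0.0, -0.001]
ft_force: [-0.3, 0.4, 0.4]
width: 26.1
at [616.2 -68.4 248.7] yaw -175.55 tilt [-0.0029  0.0005] w 26.1 F [-0.3  0.4  0.4]
turn z -0.0097 shift before [-3.  -0.2 98.7] after [-2.8 -0.1 98.7] world [  2.8   0.1 -98.7]
0.97 [274. 139.  14. 100.]
0.88 [189. 140.  35.  97.]
0.85 [234. 140.  19. 102.]
0.61 [ 89. 176.  60.  40.]
```

View pics/w3.png

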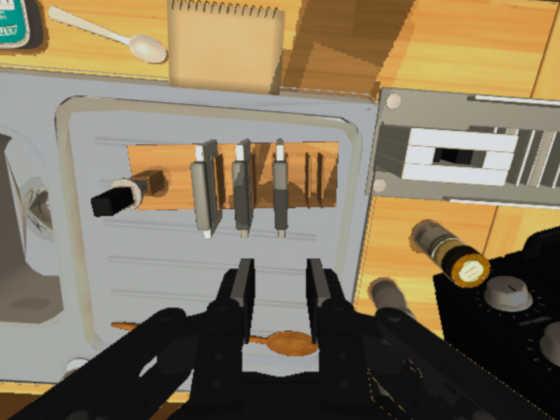

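Plate A's bar, (281,190) in the picture, lies exactly in line with the finger gap (250–312, middle 281). The pin is at (118,195).

```bash
python3 - <<'E'
from h import *
p=np.load("w3.npy",allow_pickle=True).item()
im=cv2.imread("pics/w3.png"); b=[r for r in bot.silhouettes("plate_1","wrist")]
for n,uv in (("A",(280.5,189)),("B",(241,189)),("C",(201.5,192)),("A0",(280,163)),("A1",(281.5,217))): print(n,onz("",uv,92,p).round(1))
X=proj("",[[619,-68.3,92]],p);print(X)
E
python3 -m handwheel '[0,0,-0.0097,-0.001,0,0.04,-0.39, 0,0,0,0,0,0.04,-0.39, 0,0,0,0,0,0.04,-0.39, 0,0,0,0,0,0,-0.39, 0,0,0,0,0,0,-0.39]'
python3 -c "
from h import *
plan((618,-68.3,68),185)"
```

```text
A [608.7 -68.5  92. ]
B [ 611.7 -107.3   92. ]
C [ 617.8 -146.2   92. ]
A0 [583.2 -71.   92. ]
A1 [637.6 -65.2  92. ]
[[279.91493898 199.09369719]]
clock: 6.53
ee_pos: [616.9, -63.1, 129.0]
tcp_rot: [-0.049, 0.999, 0.001, -0.002]
ft_force: [0.9, 0.2, 0.6]
width: 26.0
at [616.9 -63.1 129. ] yaw -174.41 tilt [-0.0045  0.0012] w 26.0 F [0.9 0.2 0.6]
turn z 0.0103 shift before [-0.8 -5.3 61. ] after [-0.6 -5.2 61. ] world [  1.1  -5.2 -61. ]
```

```bash
python3 -m handwheel '[0,0,0,0,0,0,-0.39, 0,0,0,0,0,0,-0.39, 0,0,0,0,0,0,-0.39, 0,0,0,0,0,0,-0.39]'
python3 - <<'E'
from h import *
plan((618,-68.3,68),185)
p=bot.camera_params("wrist");im=bot.snapshot("wrist");np.save("w4.npy",p,allow_pickle=True)
save(im,"w4");print(p["origin"])
side=bot.snapshot("side");save(side,"s4")
E
```

```text
clock: 6.87
ee_pos: [620.1, -65.0, 133.1]
tcp_rot: [-0.048, 0.999, -0.001, 0.002]
ft_force: [0.7, 1.1, -0.1]
width: 26.2
at [620.1 -65.  133.1] yaw -174.46 tilt [ 0.0043 -0.001 ] w 26.2 F [ 0.7  1.1 -0.1]
turn z 0.0094 shift before [ 2.7 -3.  65.1] after [ 2.4 -3.1 65.1] world [ -2.1  -3.3 -65.1]
[539.58865518 -72.36389736 275.18124641]
```

View pics/w4.png

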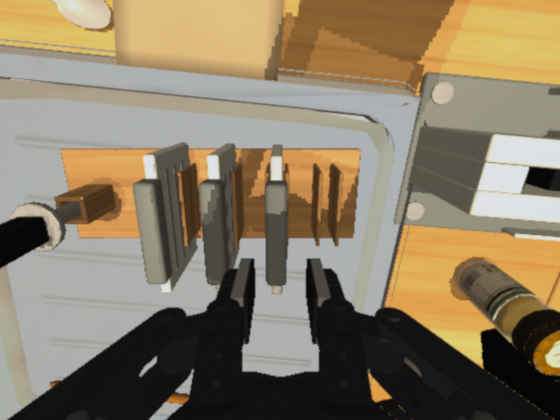

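```bash
python3 - <<'E'
from h import *
p=np.load("w4.npy",allow_pickle=True).item()
for z in (92,82):print([onz("",uv,z,p).round(1) for uv in((277,183),(277,284),(276.5,233),(213,232),(150,232))])
plan((618,-68.3,68),185)
E
```

```text
[array([581.5, -70.6,  92. ]), array([650.3, -64.1,  92. ]), array([613.7, -67.9,  92. ]), array([ 617. , -107.9,   92. ]), array([ 620.9, -147.7,   92. ])]
[array([583.8, -70.5,  82. ]), array([656.4, -63.7,  82. ]), array([617.8, -67.6,  82. ]), array([ 621.2, -109.9,   82. ]), array([ 625.3, -151.8,   82. ])]
at [619.3 -64.9 131.9] yaw -174.47 tilt [ 0.0024 -0.0005] w 26.0 F [-0.4 -0.3 -0.1]
turn z 0.0093 shift before [ 1.7 -3.2 63.9] after [ 1.6 -3.3 63.9] world [ -1.3  -3.4 -63.9]
```

```bash
python3 -m handwheel '[0,0,0,0.0025,-0.003,0.02,-0.39, 0,0,0,0,0,0.02,-0.39, 0,0,0,0,0,0.014,-0.39, 0,0,0,0,0,0.009,-0.39, 0,0,0,0,0,0,-0.39, 0,0,0,0,0,0,-0.39]'
python3 -c "
from h import *
plan((616.5,-67.8,68),185.4)"
python3 -m handwheel '[0,0,0,0,0,0,-1, 0,0,0,0,0,0,-1, 0,0,0,0,0,0,-1, 0,0,0,0,0,0,-1, 0,0,0,0,0,0,-1]' 40
python3 -c "
from h import *
plan((616.5,-67.8,68),185.4)"
```

```text
clock: 7.47
ee_pos: [616.1, -67.9, 67.1]
tcp_rot: [-0.048, 0.999, 0.0, -0.0]
ft_force: [-0.4, 0.2, 0.1]
width: 26.1
at [616.1 -67.9  67.1] yaw -174.47 tilt [-0.0009  0.0002] w 26.1 F [-0.4  0.2  0.1]
turn z 0.0023 shift before [-0.4  0.1 -0.9] after [-0.4  0.1 -0.9] world [0.4 0.1 0.9]
clock: 7.88
ee_pos: [617.2, -68.1, 68.5]
tcp_rot: [-0.048, 0.999, -0.0, 0.001]
ft_force: [0.2, -0.4, 3.3]
width: 13.6
at [617.2 -68.1  68.5] yaw -174.46 tilt [ 0.0021 -0.0005] w 13.6 F [ 0.2 -0.4  3.3]
turn z 0.0024 shift before [0.6 0.4 0.5] after [0.6 0.4 0.5] world [-0.7  0.3 -0.5]
```

```bash
python3 -m handwheel '[0,0,0,0,0,-0.02,-1, 0,0,0,0,0,-0.035,-1, 0,0,0,0,0,-0.035,-1, 0,0,0,0,0,-0.035,-1, 0,0,0,0,0,-0.035,-1, 0,0,0.08,0,0,0,-1, 0,0,0,0,0,0,-1, 0,0,0,0,0,0,-1]'
python3 -c "
from h import *
plan((563.2,240.5,225),180.9)"
```

```text
clock: 8.55
ee_pos: [615.7, -67.8, 226.7]
tcp_rot: [-0.009, 1.0, 0.0, -0.001]
ft_force: [-0.3, -0.2, -1.6]
width: 13.1
at [615.7 -67.8 226.7] yaw -178.94 tilt [-0.001   0.0002] w 13.1 F [-0.3 -0.2 -1.6]
turn z 0.0028 shift before [ 46.8 309.3   1.8] after [ 47.6 309.1   1.7] world [-52.5 308.3  -1.7]
```

```bash
python3 -m handwheel '[0,0,0.003,0.006,0.0386,0,-1, 0,0,0,0.006,0.0386,0,-1, 0,0,0,0.006,0.0386,0,-1, 0,0,0,0.006,0.0386,0,-1, 0,0,0,0.006,0.0386,0,-1, 0,0,0,0.006,0.0386,0,-1, 0,0,0,0.006,0.0386,0,-1, 0,0,0,0.0056,0.0386,0,-1]'
python3 -m handwheel '[0,0,0,0,0,0.03,-1, 0,0,0,0,0,0.03,-1, 0,0,0,0,0,0,-1, 0,0,0,0,0,0,-1, 0,0,0,0,0,0,-1]'
python3 - <<'E'
from h import *
plan((563.2,240.5,135),180.9)
p=bot.camera_params("wrist");im=bot.snapshot("wrist");np.save("w5.npy",p,allow_pickle=True)
save(im,"w5")
print(proj("",[[563.2,240.5,58],[563.5,220.5,6],[565.5,94.5,100],[561.8,325.5,112]],p))
E
```

```text
clock: 9.22
ee_pos: [562.2, 241.5, 224.4]
tcp_rot: [-0.008, 1.0, -0.001, -0.002]
ft_force: [1.8, 0.2, -1.0]
width: 13.3
clock: 9.63
ee_pos: [564.2, 239.7, 167.2]
tcp_rot: [-0.007, 1.0, -0.0, -0.001]
ft_force: [0.8, -1.0, 0.6]
width: 13.4
at [564.2 239.7 167.2] yaw -179.21 tilt [-0.0012 -0.0004] w 13.4 F [ 0.8 -1.   0.6]
turn z -0.0019 shift before [ 1.   0.8 32.2] after [ 1.   0.8 32.2] world [ -1.    0.8 -32.2]
[[281.1362176  209.53546993]
 [261.14894128 194.05342422]
 [ 78.30344126 227.29497349]
 [406.03693847 233.03105911]]
```

View pics/w5.png

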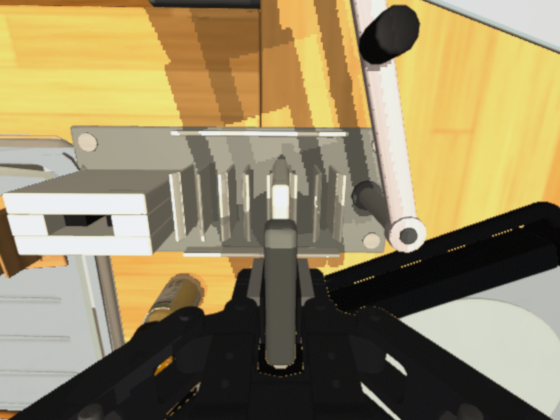

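```bash
python3 - <<'E'
from h import *
from scipy.signal import find_peaks
im=cv2.cvtColor(cv2.imread("pics/w5.png"),cv2.COLOR_BGR2GRAY).astype(float)
p=np.load("w5.npy",allow_pickle=True).item()
for r in (185,200,215,225,235):
    a=im[r-3:r+4,160:370].mean(0); k,_=find_peaks(a,prominence=15); print(r,k+160,a[k].round())
for x in (540,563,585):
  print(x,[proj("",[[x,240.5+d,58]],p)[0].round(1).tolist() for d in(-80,-40,0,40)])
E
```

```text
185 [171 198 219 247 268 282 295 316 344] [236. 185. 235. 229. 235. 192. 234. 148. 230.]
200 [173 181 199 220 247 268 280 295 315 343] [234. 196. 180. 233. 234. 168. 240. 166. 203. 227.]
215 [174 200 221 247 268 283 294 315 353] [235. 173. 215. 146. 149. 233. 145. 150. 145.]
225 [175 201 211 222 248 315] [235. 181. 137. 161. 146. 145.]
235 [176 202 222 248 280 314] [235. 204. 180. 149. 139. 146.]
540 [[184.4, 181.3], [233.0, 182.0], [281.6, 182.7], [330.1, 183.3]]
563 [[186.6, 208.0], [233.9, 208.7], [281.1, 209.3], [328.4, 210.0]]
585 [[188.6, 232.2], [234.7, 232.9], [280.8, 233.5], [326.8, 234.1]]
```

The fin lines in the profile match the predicted slots within half a pixel, so the caddy pose holds. Lower it now.

```bash
python3 -m handwheel '[0,0,-0.002,0.001,0.0008,0.02,-1, 0,0,0,0,0,0.015,-1, 0,0,0,0,0,0,-1, 0,0,0,0,0,0,-1, 0,0,0,0,0,0,-1, 0,0,0,0,0,0,-1]'
python3 -c "
from h import *
plan((563.2,240.5,73),180.9)"
```

```text
clock: 10.18
ee_pos: [564.7, 241.1, 134.5]
tcp_rot: [-0.008, 1.0, 0.0, 0.002]
ft_force: [0.3, -0.1, -0.2]
width: 13.6
at [564.7 241.1 134.5] yaw -179.12 tilt [0.0031 0.0009] w 13.6 F [ 0.3 -0.1 -0.2]
turn z -0.0004 shift before [ 1.7 -0.6 61.5] after [ 1.5 -0.5 61.5] world [ -1.5  -0.6 -61.5]
```

```bash
python3 -m handwheel '[0,0,0,0.001,-0.0004,0.01,-1, 0,0,0,0,0,0.01,-1, 0,0,0,0,0,0.01,-1, 0,0,0,0,0,0.01,-1, 0,0,0,0,0,0.01,-1, 0,0,0,0,0,0.006,-1, 0,0,0,0,0,0,-1, 0,0,0,0,0,0,-1]'
python3 -m handwheel '[0,0,0,0,0,0.003,-1, 0,0,0,0,0,0.003,-1, 0,0,0,0,0,0,-1, 0,0,0,0,0,0,-1]'
python3 -c "
from h import *
plan((563.2,240.5,73),180.9)"
```

```text
clock: 10.85
ee_pos: [561.9, 240.4, 75.5]
tcp_rot: [-0.008, 1.0, -0.0, -0.001]
ft_force: [0.0, -0.2, -0.2]
width: 13.2
clock: 11.18
ee_pos: [562.3, 240.5, 70.4]
tcp_rot: [-0.008, 1.0, 0.0, 0.0]
ft_force: [-0.5, -0.7, -0.8]
width: 13.6
at [562.3 240.5  70.4] yaw -179.11 tilt [0.0001 0.0001] w 13.6 F [-0.5 -0.7 -0.8]
turn z -0.0001 shift before [-0.9 -0.  -2.6] after [-0.9 -0.  -2.6] world [ 0.9 -0.   2.6]
```

```bash
for i in 1; do python3 -m handwheel '[0,0,0,0,0,0.0015,-1, 0,0,0,0,0,0.0015,-1, 0,0,0,0,0,0,-1, 0,0,0,0,0,0,-1]' | grep -E 'pos|force'; done
python3 -m handwheel '[0,0,0,0,0,0.0015,-1, 0,0,0,0,0,0.0015,-1, 0,0,0,0,0,0,-1, 0,0,0,0,0,0,-1]' | grep -E 'pos|force'
```

```text
ee_pos: [562.7, 240.9, 70.0]
ft_force: [-7.1, -1.7, 14.0]
ee_pos: [563.0, 241.3, 70.0]
ft_force: [-15.7, -2.0, 31.6]
```

```bash
python3 -m handwheel '[0,0,0,0,0,-0.005,-1, 0,0,0,0,0,0,-0.39, 0,0,0,0,0,0,-0.39, 0,0,0,0,0,0,-0.39, 0,0,0,0,0,-0.02,-0.39, 0,0,0,0,0,-0.04,-0.39, 0,0,0,0,0,-0.04,-0.39, 0,0,0,0,0,-0.04,-0.39]'
python3 - <<'E'
from h import *
bot.snapshot("scene")
for r in bot.look_for("plate_1","scene")[:5]:
    b=r["bbox"];print(round(r["score"],2),np.round(b),onz("scene",(b[0]+b[2]/2,b[1]+b[3]/2),50).round())
for r in bot.look_for("drying_stand","scene")[:2]: print(r["bbox"],r["score"])
plan((616.8,-107.8,200),185.3)
E
```

```text
clock: 12.52
ee_pos: [561.5, 240.2, 209.3]
tcp_rot: [-0.008, 1.0, -0.0, -0.001]
ft_force: [0.2, 0.8, -0.6]
width: 26.2
0.76 [248. 224.  35.  26.] [ 629. -154.   50.]
0.63 [289. 134.  25.  25.] [574. 245.  50.]
0.56 [257. 219.  29.  18.] [ 630. -114.   50.]
[247.1, 205.6, 46.7, 68.2] 0.62
[236.8, 108.5, 74.6, 17.0] 0.5
at [565.  241.2 213.8] yaw -179.11 tilt [0.008  0.0023] w 25.9 F [-0.1 -0.6 -0.3]
turn z -0.0769 shift before [ -46.2 -349.8   13.4] after [ -19.3 -352.3   13.8] world [  51.8 -349.   -13.8]
```

```bash
cat >> h.py <<'E'
def bars(z=92):
    p=bot.camera_params("wrist");im=bot.snapshot("wrist")
    for r in bot.look_for("plate_1","wrist")[:5]:
        b=r["bbox"];print(round(r["score"],2),np.round(b),onz("",(b[0]+b[2]/2,b[1]+b[3]/2),z,p).round(1))
    return im
E
python3 -m handwheel '[0,0,-0.077,0,0,0,-0.39, 0,0,0,-0.0021,-0.0391,0,-0.39, 0,0,0,-0.0021,-0.0391,0,-0.39, 0,0,0,-0.0021,-0.0391,0,-0.39, 0,0,0,-0.0021,-0.0391,0,-0.39, 0,0,0,-0.0021,-0.0391,0,-0.39, 0,0,0,-0.0021,-0.0391,0,-0.39, 0,0,0,-0.0021,-0.0391,0,-0.39]' | tail -0
python3 -m handwheel '[0,0,0,-0.0021,-0.0391,0.007,-0.39, 0,0,0,-0.0021,-0.0391,0.007,-0.39, 0,0,0,0,0,0,-0.39, 0,0,0,0,0,0,-0.39, 0,0,0,0,0,0,-0.39, 0,0,0,0,0,0,-0.39]'
python3 - <<'E'
from h import *
plan((616.8,-107.8,70),185.3); save(bars(),"w6")
E
```

```text
clock: 13.83
ee_pos: [613.2, -106.8, 194.3]
tcp_rot: [-0.047, 0.999, 0.001, -0.001]
ft_force: [0.2, 0.6, -0.2]
width: 26.3
at [ 613.2 -106.8  194.3] yaw -174.64 tilt [-0.0016  0.001 ] w 26.3 F [ 0.2  0.6 -0.2]
turn z 0.0011 shift before [ -3.7  -1.4 124.3] after [ -3.5  -1.3 124.3] world [   3.6   -1.  -124.3]
0.74 [271. 149.  18. 118.] [ 608.7 -107.1   92. ]
0.7 [218. 145.  27. 123.] [ 611.1 -146.6   92. ]Exception ignored on flushing sys.stdout:
BrokenPipeError: [Errno 32] Broken pipe
```

```bash
python3 -m handwheel '[0,0,0,-0.0035,-0.001,0.03,-0.39, 0,0,0,0,0,0.03,-0.39, 0,0,0,0,0,0.025,-0.39, 0,0,0,0,0,0.02,-0.39, 0,0,0,0,0,0.01,-0.39, 0,0,0,0,0,0.01,-0.39, 0,0,0,0,0,0,-0.39, 0,0,0,0,0,0,-0.39]'
python3 -m handwheel '[0,0,0,0,0,0.001,-1, 0,0,0,0,0,0,-1, 0,0,0,0,0,0,-1, 0,0,0,0,0,0,-1, 0,0,0,0,0,0,-1]' 40
python3 -m handwheel '[0,0,0,0,0,-0.02,-1, 0,0,0,0,0,-0.035,-1, 0,0,0,0,0,-0.035,-1, 0,0,0,0,0,-0.035,-1, 0,0,0,0,0,-0.035,-1, 0,0,0.078,0,0,0,-1, 0,0,0,0,0,0,-1, 0,0,0,0,0,0,-1]'
python3 -c "
from h import *
plan((563.9,200.5,225),180.9)"
```

```text
clock: 14.6
ee_pos: [617.7, -108.5, 71.0]
tcp_rot: [-0.047, 0.999, -0.0, 0.0]
ft_force: [0.1, 0.4, 0.2]
width: 25.9
clock: 15.02
ee_pos: [618.7, -109.1, 71.2]
tcp_rot: [-0.046, 0.999, -0.0, 0.002]
ft_force: [0.4, 0.6, 6.6]
width: 13.4
clock: 15.68
ee_pos: [616.7, -108.7, 228.7]
tcp_rot: [-0.008, 1.0, 0.0, -0.001]
ft_force: [-0.4, -0.4, -2.4]
width: 13.4
at [ 616.7 -108.7  228.7] yaw -179.07 tilt [-0.001   0.0002] w 13.4 F [-0.4 -0.4 -2.4]
turn z 0.0006 shift before [ 47.7 310.1   3.8] after [ 47.9 310.    3.7] world [-52.8 309.2  -3.7]
```

```bash
python3 -m handwheel '[0,0,0,0.006,0.0388,0,-1, 0,0,0,0.006,0.0388,0,-1, 0,0,0,0.006,0.0388,0,-1, 0,0,0,0.006,0.0388,0,-1, 0,0,0,0.006,0.0388,0,-1, 0,0,0,0.006,0.0388,0,-1, 0,0,0,0.006,0.0388,0,-1, 0,0,0,0.006,0.0386,0,-1]' >/dev/null
python3 -m handwheel '[0,0,0,0,0,0.03,-1, 0,0,0,0,0,0.03,-1, 0,0,0,0,0,0.02,-1, 0,0,0,0,0,0.01,-1, 0,0,0,0,0,0,-1, 0,0,0,0,0,0,-1, 0,0,0,0,0,0,-1]'
python3 -c "
from h import *
plan((563.9,200.5,75),180.9)"
```

```text
clock: 16.93
ee_pos: [565.6, 200.5, 140.5]
tcp_rot: [-0.007, 1.0, 0.0, 0.001]
ft_force: [0.3, 0.8, -1.5]
width: 13.4
at [565.6 200.5 140.5] yaw -179.16 tilt [0.0015 0.0003] w 13.4 F [ 0.3  0.8 -1.5]
turn z -0.0011 shift before [ 1.8 -0.  65.5] after [ 1.7 -0.  65.5] world [ -1.7  -0.  -65.5]
```

```bash
python3 -m handwheel '[0,0,-0.001,0.001,0,0.012,-1, 0,0,0,0,0,0.012,-1, 0,0,0,0,0,0.012,-1, 0,0,0,0,0,0.012,-1, 0,0,0,0,0,0.01,-1, 0,0,0,0,0,0.007,-1, 0,0,0,0,0,0,-1, 0,0,0,0,0,0,-1]'
python3 -m handwheel '[0,0,0,0,0,0.0015,-1, 0,0,0,0,0,0.0015,-1, 0,0,0,0,0,0,-1, 0,0,0,0,0,0,-1]' | grep -E 'pos|force'
python3 -m handwheel '[0,0,0,0,0,0.0015,-1, 0,0,0,0,0,0.0015,-1, 0,0,0,0,0,0,-1, 0,0,0,0,0,0,-1]' | grep -E 'pos|force'
```

```text
clock: 17.6
ee_pos: [563.6, 200.7, 73.6]
tcp_rot: [-0.008, 1.0, -0.0, -0.0]
ft_force: [-0.0, -0.1, -0.9]
width: 13.2
ee_pos: [564.0, 200.8, 72.3]
ft_force: [-2.5, -0.1, 5.8]
ee_pos: [564.2, 201.1, 72.3]
ft_force: [-12.8, -1.9, 24.1]
```

Seated in slot 2. Release and fetch plate C.

```bash
python3 -m handwheel '[0,0,0,0,0,-0.004,-1, 0,0,0,0,0,0,-0.39, 0,0,0,0,0,0,-0.39, 0,0,0,0,0,0,-0.39, 0,0,0,0,0,-0.02,-0.39, 0,0,0,0,0,-0.04,-0.39, 0,0,0,0,0,-0.04,-0.39, 0,0,-0.078,0,0,-0.03,-0.39]'
python3 -c "
from h import *
plan((620.5,-147.6,195),185.3)"
```

```text
clock: 18.93
ee_pos: [564.2, 200.7, 204.7]
tcp_rot: [-0.047, 0.999, 0.0, 0.001]
ft_force: [0.9, 0.8, 1.2]
width: 25.9
at [564.2 200.7 204.7] yaw -174.66 tilt [0.0013 0.0003] w 25.9 F [0.9 0.8 1.2]
turn z 0.0008 shift before [ -23.6 -352.     9.7] after [ -23.9 -352.     9.7] world [  56.3 -348.3   -9.7]
```

```bash
python3 -m handwheel '[0,0,0,-0.0026,-0.0391,0,-0.39, 0,0,0,-0.0026,-0.0391,0,-0.39, 0,0,0,-0.0026,-0.0391,0,-0.39, 0,0,0,-0.0026,-0.0391,0,-0.39, 0,0,0,-0.0026,-0.0391,0,-0.39, 0,0,0,-0.0026,-0.0391,0,-0.39, 0,0,0,-0.0026,-0.0391,0,-0.39, 0,0,0,-0.0026,-0.0391,0.01,-0.39]' >/dev/null
python3 -m handwheel '[0,0,0,-0.0026,-0.0391,0.007,-0.39, 0,0,0,0,0,0,-0.39, 0,0,0,0,0,0,-0.39, 0,0,0,0,0,0,-0.39, 0,0,0,0,0,0,-0.39]'
python3 - <<'E'
from h import *
plan((620.5,-147.6,70),185.3); save(bars(),"w7")
E
```

```text
clock: 20.02
ee_pos: [619.9, -146.4, 185.1]
tcp_rot: [-0.047, 0.999, 0.0, -0.0]
ft_force: [0.0, 0.7, -0.0]
width: 26.0
at [ 619.9 -146.4  185.1] yaw -174.58 tilt [-0.0003  0.0006] w 26.0 F [ 0.   0.7 -0. ]
turn z 0.0021 shift before [ -0.5  -1.4 115.1] after [ -0.5  -1.3 115.1] world [   0.6   -1.2 -115.1]
0.78 [268. 146.  17. 124.] [ 613. -150.   92.]
```

```bash
python3 -m handwheel '[0,0,0,-0.0005,-0.002,0.03,-0.39, 0,0,0,0,0,0.03,-0.39, 0,0,0,0,0,0.025,-0.39, 0,0,0,0,0,0.014,-0.39, 0,0,0,0,0,0.008,-0.39, 0,0,0,0,0,0.008,-0.39, 0,0,0,0,0,0,-0.39, 0,0,0,0,0,0,-0.39]'
python3 -m handwheel '[0,0,0,0,0,0,-1, 0,0,0,0,0,0,-1, 0,0,0,0,0,0,-1, 0,0,0,0,0,0,-1, 0,0,0,0,0,0,-1]' 40
python3 -m handwheel '[0,0,0,0,0,-0.02,-1, 0,0,0,0,0,-0.035,-1, 0,0,0,0,0,-0.035,-1, 0,0,0,0,0,-0.035,-1, 0,0,0,0,0,-0.035,-1, 0,0,0.078,0,0,0,-1, 0,0,0,0,0,0,-1, 0,0,0,0,0,0,-1]'
python3 -c "
from h import *
plan((564.5,160.5,225),180.9)"
```

```text
clock: 20.78
ee_pos: [621.4, -149.5, 71.3]
tcp_rot: [-0.047, 0.999, -0.0, 0.001]
ft_force: [0.3, -0.9, 0.1]
width: 26.0
clock: 21.2
ee_pos: [621.9, -149.9, 72.1]
tcp_rot: [-0.047, 0.999, -0.001, 0.001]
ft_force: [0.3, 0.0, 5.9]
width: 13.0
clock: 21.87
ee_pos: [620.1, -149.4, 229.7]
tcp_rot: [-0.009, 1.0, 0.0, -0.0]
ft_force: [-0.1, 0.6, -1.9]
width: 13.1
at [ 620.1 -149.4  229.7] yaw -179.01 tilt [-0.001   0.0003] w 13.1 F [-0.1  0.6 -1.9]
turn z 0.0016 shift before [ 50.2 310.8   4.8] after [ 50.7 310.7   4.7] world [-55.6 309.9  -4.7]
```

```bash
python3 - <<'E'
from h import *
p2=np.load("w2.npy",allow_pickle=True).item();p5=np.load("w5.npy",allow_pickle=True).item()
f=lambda c:(c[0]/1.8+60,c[1]/1.8+20)
for c,u in (((222,190),(330,293)),((222,165),(345,310))):
  o1,d1=ray("",f(c),p2);o2,d2=ray("",u,p5)
  t=np.linalg.lstsq(np.c_[d1,-d2],o2-o1,rcond=None)[0];print(o1+t[0]*d1,o2+t[1]*d2)
for z in (100,150,200,250,300):print(z,onz("",(330,290),z,p5).round(),onz("",(548,210),z,p5).round(), onz("",(450,250),z,p5).round())
E
```

```text
[660.53493503 257.29449326  11.67733701] [666.27528505 293.85755754  22.31587973]
[679.38673141 255.1895226   12.67185988] [682.57677799 309.77360644  28.7055393 ]
100 [614. 279. 100.] [548. 428. 100.] [579. 365. 100.]
150 [583. 269. 150.] [533. 383. 150.] [557. 335. 150.]
200 [552. 260. 200.] [517. 338. 200.] [534. 305. 200.]
250 [521. 250. 250.] [502. 293. 250.] [511. 275. 250.]
300 [490. 241. 300.] [487. 248. 300.] [489. 245. 300.]
```

```bash
python3 - <<'E'
from h import *
p2=np.load("w2.npy",allow_pickle=True).item();p5=np.load("w5.npy",allow_pickle=True).item()
f=lambda c:(c[0]/1.8+60,c[1]/1.8+20)
o1,d1=ray("",f((222,180)),p2);o2,d2=ray("scene",(327,158))
t=np.linalg.lstsq(np.c_[d1,-d2],o2-o1,rcond=None)[0];print(o1+t[0]*d1,o2+t[1]*d2)
im=cv2.imread("pics/s4.png");sc=cv2.imread("pics/scene0.png")
cv2.imwrite("pics/m.png",np.hstack([cv2.resize(im[60:210,200:350],None,fx=2.6,fy=2.6),cv2.resize(sc[60:210,230:380],None,fx=2.6,fy=2.6)]))
E
```

```text
[668.46715843 252.96361755  23.82881643] [672.95963499 254.8877713   24.2759607 ]
```

View pics/m.png

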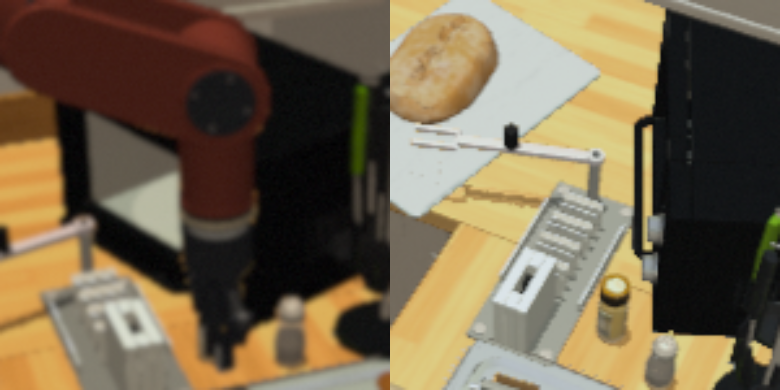

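The microwave's handle turns out to be vertical at about (670,254), clear of the hand. Slot 1 would jam a finger against the lock post, so the last plate goes to slot 4.

```bash
python3 -m handwheel '[0,0,0.0016,0.0056,0.0391,0,-1, 0,0,0,0.0048,0.0391,0,-1, 0,0,0,0.0048,0.0391,0,-1, 0,0,0,0.0048,0.0391,0,-1, 0,0,0,0.0048,0.0391,0,-1, 0,0,0,0.0048,0.0391,0,-1, 0,0,0,0.0048,0.0391,0,-1, 0,0,0,0.0048,0.0391,0,-1]' >/dev/null
python3 -m handwheel '[0,0,0,0.0048,0.0391,0,-1, 0,0,0,0.0048,0.0391,0,-1, 0,0,0,0.0025,0.0391,0,-1, 0,0,0,0,0,0.02,-1, 0,0,0,0,0,0.02,-1, 0,0,0,0,0,0,-1, 0,0,0,0,0,0,-1, 0,0,0,0,0,0,-1]'
python3 -c "
from h import *
plan((562.7,280.5,75),180.9)"
```

```text
clock: 23.2
ee_pos: [563.0, 279.3, 189.7]
tcp_rot: [-0.007, 1.0, -0.0, -0.001]
ft_force: [-0.5, 0.4, -1.1]
width: 13.2
at [563.  279.3 189.7] yaw -179.19 tilt [-0.0016 -0.0006] w 13.2 F [-0.5  0.4 -1.1]
turn z -0.0016 shift before [1.000e-01 1.300e+00 1.147e+02] after [  0.2   1.2 114.7] world [  -0.3    1.2 -114.7]
```

```bash
python3 -m handwheel '[0,0,-0.0015,0,0.001,0.025,-1, 0,0,0,0,0,0.025,-1, 0,0,0,0,0,0,-1, 0,0,0,0,0,0,-1, 0,0,0,0,0,0,-1]'
python3 - <<'E'
from h import *
plan((562.7,280.5,75),180.9)
p=bot.camera_params("wrist");im=bot.snapshot("wrist");save(im,"w8")
h=proj("",[[561.9,325.5,112]],p)[0];print(h)
save(im,"w8")
E
```

```text
clock: 23.62
ee_pos: [564.3, 280.8, 142.3]
tcp_rot: [-0.007, 1.0, 0.0, 0.001]
ft_force: [-0.0, 0.5, -0.8]
width: 12.9
at [564.3 280.8 142.3] yaw -179.14 tilt [0.0021 0.0007] w 12.9 F [-0.   0.5 -0.8]
turn z -0.0007 shift before [ 1.8 -0.3 67.3] after [ 1.7 -0.2 67.3] world [ -1.6  -0.3 -67.3]
[353.94341942 247.25929365]
```

View pics/w8.png

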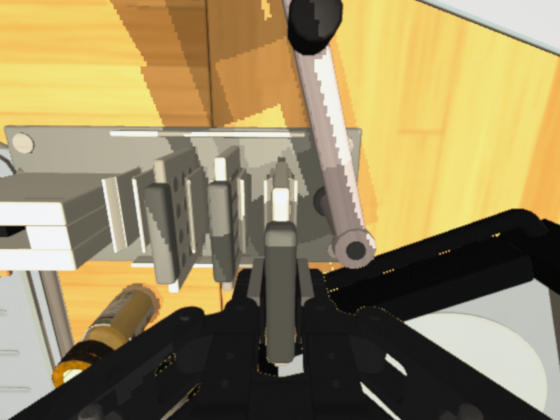

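Two plates stand in slots 2 and 3 (at (163,230) and (222,230)). The third hangs over slot 4's fins (267/295, row 190), and the retainer is clear at (340,180).

```bash
python3 -m handwheel '[0,0,-0.0007,0.001,0,0.012,-1, 0,0,0,0,0,0.012,-1, 0,0,0,0,0,0.012,-1, 0,0,0,0,0,0.012,-1, 0,0,0,0,0,0.01,-1, 0,0,0,0,0,0.007,-1, 0,0,0,0,0,0,-1, 0,0,0,0,0,0,-1]'
python3 -m handwheel '[0,0,0,0,0,0.0015,-1, 0,0,0,0,0,0.0015,-1, 0,0,0,0,0,0,-1, 0,0,0,0,0,0,-1]' | grep -E 'pos|force'
python3 -m handwheel '[0,0,0,0,0,0.0015,-1, 0,0,0,0,0,0.001,-1, 0,0,0,0,0,0,-1, 0,0,0,0,0,0,-1]' | grep -E 'pos|force'
```

```text
clock: 24.33
ee_pos: [562.1, 280.9, 74.6]
tcp_rot: [-0.008, 1.0, -0.0, -0.0]
ft_force: [-0.6, -0.1, -1.2]
width: 13.4
ee_pos: [562.4, 281.1, 73.4]
ft_force: [-3.6, -1.6, 5.7]
ee_pos: [562.6, 281.4, 73.3]
ft_force: [-9.6, -1.4, 19.4]
```

```bash
python3 -m handwheel '[0,0,0,0,0,-0.004,-1, 0,0,0,0,0,0,-0.39, 0,0,0,0,0,0,-0.39, 0,0,0,0,0,0,-0.39, 0,0,0,0,0,-0.02,-0.39, 0,0,0,0,0,-0.04,-0.39, 0,0,0,0,0,-0.04,-0.39, 0,0,0,0,0,-0.04,0]'
python3 -m handwheel '[0,0,0,0,0,0,0, 0,0,0,0,0,0,0, 0,0,0,0,0,0,0]'
python3 - <<'E'
from h import *
p=np.load("w5.npy",allow_pickle=True).item()
k=onz("",(397,27),145,p);h=np.array([561.9,325.5]);print(k,np.linalg.norm(k[:2]-h))
v=k[:2]-h;v=v/np.linalg.norm(v)*120;print("knob",h+v,"angle",np.arctan2(-v[0],-v[1]))
p=bot.camera_params("wrist");save(bot.snapshot("wrist"),"w9")
for l in ("retainer_knob","plate_1"):
  for r in bot.look_for(l,"wrist")[:3]:print(l,r["score"],r["bbox"])
print(proj("",[[*(h+v),145]],p))
plan((*(h+v),200),180.9)
E
```

```text
clock: 25.67
ee_pos: [561.4, 280.4, 213.9]
tcp_rot: [-0.008, 1.0, -0.0, -0.001]
ft_force: [1.6, -0.1, 0.5]
width: 36.8
clock: 25.92
ee_pos: [562.0, 280.7, 213.2]
tcp_rot: [-0.008, 1.0, -0.0, -0.0]
ft_force: [0.2, 0.1, -0.2]
width: 42.9
[446.09279699 292.49790774 145.        ] 120.41779919534403
knob [446.49459935 292.61241114] angle 1.2931808141702814
retainer_knob 0.71 [271.6, 2.2, 80.4, 225.9]
plate_1 0.96 [272.6, 143.7, 16.8, 112.6]
plate_1 0.7 [179.9, 140.2, 35.9, 114.8]
plate_1 0.63 [227.1, 138.2, 23.2, 111.7]
[[302.77479721  50.32412497]]
at [561.  280.4 211.2] yaw -179.08 tilt [-0.004  -0.0014] w 43.2 F [-0.5  1.  -0.6]
turn z 0.0004 shift before [114.3  14.1  11.6] after [114.3  14.   11.2] world [-114.5   12.2  -11.2]
```

```bash
python3 -m handwheel '[0,0,0,0.03,0.0035,0,0, 0,0,0,0.03,0.0035,0,0, 0,0,0,0.03,0.0035,0,0, 0,0,0,0.0243,0.0035,0,0, 0,0,0,0,0,0.02,0, 0,0,0,0,0,0.02,0, 0,0,0,0,0,0,0, 0,0,0,0,0,0,0]'
python3 - <<'E'
from h import *
plan((446.5,292.6,119),180.9)
p=bot.camera_params("wrist");im=bot.snapshot("wrist");save(im,"w10");print(proj("",[[446.5,292.6,145]],p))
E
```

```text
clock: 26.73
ee_pos: [446.2, 292.3, 171.7]
tcp_rot: [-0.008, 1.0, -0.001, -0.002]
ft_force: [0.3, -0.8, -0.3]
width: 42.6
at [446.2 292.3 171.7] yaw -179.07 tilt [-0.0044 -0.0021] w 42.6 F [ 0.3 -0.8 -0.3]
turn z 0.0006 shift before [-0.6  0.4 52.7] after [-0.3  0.3 52.7] world [  0.3   0.3 -52.7]
[[280.57092894 253.32265073]]
```

View pics/w10.png

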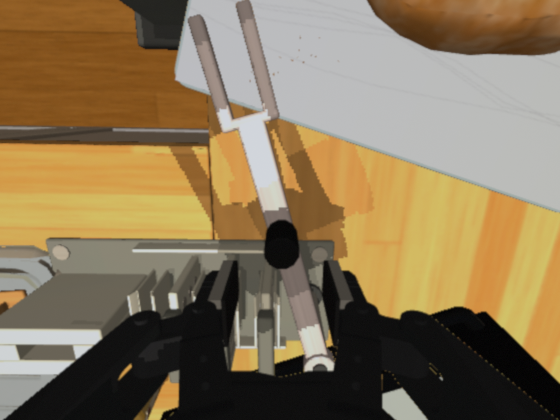

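The knob's top is at (283,248), between the fingers as predicted. Descend and grasp it.

```bash
python3 -m handwheel '[0,0,0,0.001,0.001,0.018,0, 0,0,0,0.001,0,0.018,0, 0,0,0,0,0,0.014,0, 0,0,0,0,0,0,0, 0,0,0,0,0,0,-1, 0,0,0,0,0,0,-1, 0,0,0,0,0,0,-1, 0,0,0,0,0,0,-1]' 20
python3 - <<'E'
from h import *
s=bot.observe();plan((446.5,292.6,119),180.9)
h=np.array([561.9,325.5])
v=s["ee_pos"][:2]-h; r=np.linalg.norm(v);th=np.arctan2(-v[0],-v[1]);print(r,th)
G=R.from_quat(s["tcp_rot"]); prev=s["ee_pos"][:2]
# rows: arc to caddy-shut (world angle -0.016), small overshoot
rows=[]
for a in np.linspace(th,-0.016-0.02,15)[1:]:
    q=h+r*np.array([-np.sin(a),-np.cos(a)]); d=G.inv().apply([*(q-prev),0]);prev=q;rows.append(d[:2].round(1))
print(rows)
E
```

```text
clock: 27.45
ee_pos: [446.7, 294.3, 125.3]
tcp_rot: [-0.008, 1.0, 0.0, 0.001]
ft_force: [-0.8, -1.7, 1.6]
width: 21.4
at [446.7 294.3 125.3] yaw -179.07 tilt [0.0022 0.0008] w 21.4 F [-0.8 -1.7  1.6]
turn z 0.0005 shift before [ 0.2 -1.7  6.3] after [ 0.2 -1.7  6.3] world [-0.2 -1.7 -6.3]
119.37651963674213 1.3060555665962013
[array([ -3.3, -10.9]), array([ -4.4, -10.6]), array([ -5.4, -10.1]), array([-6.3, -9.5]), array([-7.2, -8.9]), array([-8. , -8.2]), array([-8.8, -7.4]), array([-9.4, -6.5]), array([-10. ,  -5.6]), array([-10.5,  -4.6]), array([-10.9,  -3.6]), array([-11.2,  -2.5]), array([-11.4,  -1.4]), array([-11.4,  -0.3])]
```

```bash
python3 -m handwheel '[0,0,0,0,0,0,-0.2, 0,0,0,0,0,0,-0.2, 0,0,0,0,0,0.006,-0.2, 0,0,0,0,0,0,-1, 0,0,0,0,0,0,-1, 0,0,0,0,0,0,-1]' 20
python3 -m handwheel '[0,0,0,-0.0033,-0.0109,0,-1, 0,0,0,-0.0044,-0.0106,0,-1, 0,0,0,-0.0054,-0.0101,0,-1, 0,0,0,-0.0063,-0.0095,0,-1, 0,0,0,-0.0072,-0.0089,0,-1, 0,0,0,-0.008,-0.0082,0,-1, 0,0,0,-0.0088,-0.0074,0,-1]' 
python3 -m handwheel '[0,0,0,-0.0094,-0.0065,0,-1, 0,0,0,-0.010,-0.0056,0,-1, 0,0,0,-0.0105,-0.0046,0,-1, 0,0,0,-0.0109,-0.0036,0,-1, 0,0,0,-0.0112,-0.0025,0,-1, 0,0,0,0,0,0,-1, 0,0,0,0,0,0,-1]' 
python3 - <<'E'
from h import *
plan((563.8,205.5,119),180.9)
E
```

```text
clock: 27.95
ee_pos: [445.2, 293.8, 117.1]
tcp_rot: [-0.008, 1.0, -0.0, -0.001]
ft_force: [1.1, 0.8, -4.6]
width: 21.5
clock: 28.53
ee_pos: [491.0, 228.0, 117.8]
tcp_rot: [-0.008, 1.0, 0.0, -0.0]
ft_force: [-1.6, 2.9, -3.1]
width: 21.4
clock: 29.12
ee_pos: [544.3, 206.8, 118.1]
tcp_rot: [-0.008, 1.0, -0.0, 0.001]
ft_force: [2.4, 2.7, -3.6]
width: 21.3
at [544.3 206.8 118.1] yaw -179.14 tilt [ 0.0023 -0.    ] w 21.3 F [ 2.4  2.7 -3.6]
turn z -0.0006 shift before [-19.4  -1.6  -0.9] after [-19.4  -1.6  -0.9] world [19.5 -1.3  0.9]
```

```bash
python3 -m handwheel '[0,0,0,-0.010,-0.001,0,-1, 0,0,0,-0.008,-0.0005,0,-1, 0,0,0,-0.003,0,0,-1, 0,0,0,0,0,0,-1, 0,0,0,0,0,0,-1]'
python3 -m handwheel '[0,0,0,-0.003,0,0,-1, 0,0,0,-0.003,0,0,-1, 0,0,0,0,0,0,-1, 0,0,0,0,0,0,-1]'
```

```text
clock: 29.53
ee_pos: [563.1, 205.7, 118.0]
tcp_rot: [-0.008, 1.0, -0.0, -0.001]
ft_force: [-5.7, -0.2, 3.4]
width: 20.6
clock: 29.87
ee_pos: [565.1, 205.7, 117.4]
tcp_rot: [-0.008, 1.0, -0.001, -0.005]
ft_force: [-19.2, -1.3, 11.6]
width: 21.6
```

The arm is against its stop (19 N resisting). Release, rise, and go to the pin.

```bash
python3 -m handwheel '[0,0,0,0.005,0,0,-1, 0,0,0,0,0,0,-0.2, 0,0,0,0,0,0,-0.2, 0,0,0,0,0,0,-0.2, 0,0,0,0,0,-0.03,0, 0,0,0,0,0,-0.04,0, 0,0,0,0,0,-0.04,0, 0,0,-0.075,0,0,-0.03,0]' | tail -5
python3 - <<'E'
from h import *
plan((628,-226,250),185.2)
bot.snapshot("scene")
for l in ("lock_pin","drying_stand"):
  for r in bot.look_for(l,"scene")[:2]:print(l,r["score"],r["bbox"])
E
```

```text
clock: 30.53
ee_pos: [565.9, 206.0, 261.8]
tcp_rot: [-0.045, 0.999, 0.0, 0.002]
ft_force: [-0.1, -0.6, 0.1]
width: 42.8
at [565.9 206.  261.8] yaw -174.81 tilt [0.0042 0.0007] w 42.8 F [-0.1 -0.6  0.1]
turn z -0.0001 shift before [ -22.7 -435.8   11.8] after [ -22.7 -435.8   11.8] world [  62.1 -432.   -11.8]
lock_pin 0.68 [253.9, 240.4, 7.8, 18.7]
drying_stand 0.97 [245.1, 207.6, 50.4, 66.1]
```

```bash
python3 - <<'E'
from h import *
p=bot.camera_params("wrist");np.save("w11.npy",p,allow_pickle=True);im=bot.snapshot("wrist")
save(cv2.resize(im[80:330,40:400],None,fx=2.2,fy=2.2,interpolation=cv2.INTER_CUBIC),"w11")
print((proj("",[[565.5,94.5,100],[565.5,94.5,112],[563.8,205.5,145],[561.9,325.5,112]],p)-[40,80])*2.2)
E
python3 -m handwheel '[0,0,0,-0.002,-0.0396,0.001,0, 0,0,0,-0.002,-0.0396,0.001,0, 0,0,0,-0.002,-0.0396,0.001,0, 0,0,0,-0.002,-0.0396,0.001,0, 0,0,0,-0.002,-0.0396,0.001,0, 0,0,0,-0.002,-0.0396,0.001,0, 0,0,0,-0.002,-0.0396,0.001,0, 0,0,0,-0.002,-0.0396,0.001,0]' >/dev/null
python3 -m handwheel '[0,0,0,-0.002,-0.0396,0.001,0, 0,0,0,-0.002,-0.0396,0.001,0, 0,0,0,-0.002,-0.0396,0.001,0, 0,0,0,0,0,0,0, 0,0,0,0,0,0,0, 0,0,0,0,0,0,0]'
python3 - <<'E'
from h import *
p=bot.camera_params("wrist");np.save("w12.npy",p,allow_pickle=True);im=bot.snapshot("wrist");save(im,"w12")
for r in bot.look_for("lock_pin","wrist")[:2]:print(r)
plan((628,-226,150),185.2)
print(proj("",[[628,-226,129],[628,-226,84]],p))
E
```

```text
[[282.54204942 223.49883874]
 [273.2012185  229.6598762 ]
 [526.67194407 269.9417637 ]
 [796.03102005 268.02379012]]
clock: 31.9
ee_pos: [625.3, -225.5, 244.5]
tcp_rot: [-0.045, 0.999, 0.001, -0.001]
ft_force: [0.3, 0.2, -0.4]
width: 42.7
{'bbox': [260.8, 180.7, 36.1, 41.4], 'score': 0.74}
at [ 625.8 -224.3  245.8] yaw -174.71 tilt [-0.0014  0.0011] w 43.0 F [ 0.2 -0.4  0.6]
turn z 0.0015 shift before [-2.1 -2.  95.8] after [-2.  -1.8 95.8] world [  2.2  -1.7 -95.8]
[[278.92864483 211.59125552]
 [279.02578305 197.99389696]]
```

View pics/w11.png

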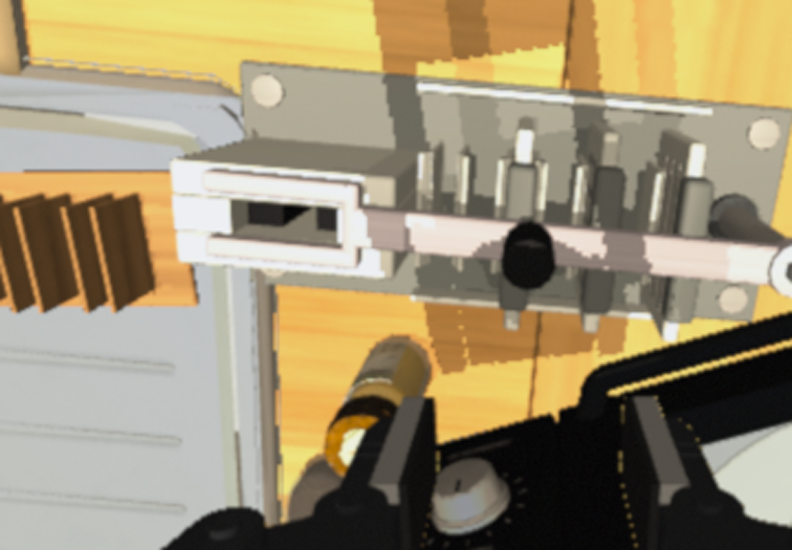

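View pics/w12.png

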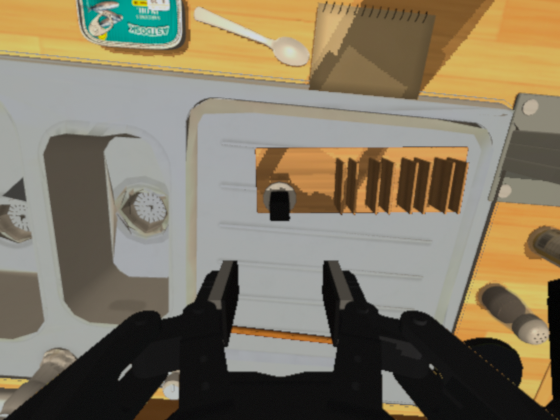

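The fork straddles the lock post's slot (gap centre near crop (287,217)) and all three plates stand under the bar. The pin handle is at (280,207), in line with the fingers, and the stand hasn't moved. Descend on the pin.

```bash
python3 -m handwheel '[0,0,0,0,-0.001,0.04,0, 0,0,0,0,0,0.04,0, 0,0,0,0,0,0.035,0, 0,0,0,0,0,0.018,0, 0,0,0,0,0,0.012,0, 0,0,0,0,0,0.007,0, 0,0,0,0,0,0,0, 0,0,0,0,0,0,0]'
python3 -c "
from h import *
plan((625.5,-225.2,92),185.2)"
```

```text
clock: 32.67
ee_pos: [627.2, -226.7, 96.3]
tcp_rot: [-0.046, 0.999, -0.001, 0.001]
ft_force: [0.5, 0.4, 0.3]
width: 42.6
at [ 627.2 -226.7   96.3] yaw -174.73 tilt [ 0.0019 -0.0009] w 42.6 F [0.5 0.4 0.3]
turn z 0.0012 shift before [1.6 1.6 4.3] after [1.6 1.6 4.3] world [-1.7  1.5 -4.3]
```

```bash
python3 -m handwheel '[0,0,0,0.0015,0.0015,0.003,0, 0,0,0,0,0,0,0, 0,0,0,0,0,0,-1, 0,0,0,0,0,0,-1, 0,0,0,0,0,0,-1, 0,0,0,0,0,0,-1, 0,0,0,0,0,0,-1]' 60
python3 -m handwheel '[0,0,0,0,0,-0.01,-1, 0,0,0,0,0,-0.02,-1, 0,0,0,0,0,-0.03,-1, 0,0,0,0,0,-0.04,-1, 0,0,0,0,0,-0.04,-1, 0,0,0.075,0,0,0,-1, 0,0,0,0,0,0,-1, 0,0,0,0,0,0,-1]'
python3 -c "
from h import *
plan((564,94.5,230),180.9)"
```

```text
clock: 33.25
ee_pos: [625.1, -225.7, 92.8]
tcp_rot: [-0.046, 0.999, -0.0, 0.001]
ft_force: [-0.8, 0.6, 4.5]
width: 17.3
clock: 33.92
ee_pos: [624.1, -225.3, 231.6]
tcp_rot: [-0.009, 1.0, 0.0, -0.0]
ft_force: [-0.2, 0.3, -1.9]
width: 17.2
at [ 624.1 -225.3  231.6] yaw -178.97 tilt [-0.0007  0.0003] w 17.2 F [-0.2  0.3 -1.9]
turn z 0.0022 shift before [ 54.4 320.8   1.8] after [ 55.1 320.7   1.6] world [-60.1 319.8  -1.6]
```

```bash
python3 -m handwheel '[0,0,0.002,0.0061,0.0356,0,-1, 0,0,0,0.0061,0.0356,0,-1, 0,0,0,0.0061,0.0356,0,-1, 0,0,0,0.0061,0.0356,0,-1, 0,0,0,0.0061,0.0356,0,-1, 0,0,0,0.0061,0.0356,0,-1, 0,0,0,0.0061,0.0356,0,-1, 0,0,0,0.0061,0.0356,0,-1]' >/dev/null
python3 -m handwheel '[0,0,0,0.006,0.0356,0,-1, 0,0,0,0,0,0.012,-1, 0,0,0,0,0,0.01,-1, 0,0,0,0,0,0,-1, 0,0,0,0,0,0,-1, 0,0,0,0,0,0,-1, 0,0,0,0,0,0,-1]'
python3 - <<'E'
from h import *
plan((564,94.5,209),180.9)
p=bot.camera_params("wrist");np.save("w13.npy",p,allow_pickle=True);im=bot.snapshot("wrist");save(im,"w13")
s=bot.observe()["ee_pos"]
c=im[120:400,150:410]
print((proj("",[[s[0],s[1],s[2]-88.8],[s[0],s[1],112],[564,94.5,112],[564,94.5,100]],p)-[150,120])*2)
save(cv2.resize(c,None,fx=2,fy=2,interpolation=cv2.INTER_CUBIC),"c13")
E
```

```text
clock: 35.17
ee_pos: [565.6, 92.9, 209.9]
tcp_rot: [-0.006, 1.0, -0.0, 0.0]
ft_force: [-0.3, -0.6, -0.5]
width: 17.6
at [565.6  92.9 209.9] yaw -179.28 tilt [ 0.0001 -0.0001] w 17.6 F [-0.3 -0.6 -0.5]
turn z -0.0032 shift before [1.6 1.6 0.9] after [1.5 1.6 0.9] world [-1.6  1.6 -0.9]
[[260.65534846 197.20473484]
 [260.66335491 189.6157572 ]
 [264.33402991 185.81218447]
 [264.18507702 177.00713834]]
```

View pics/c13.png

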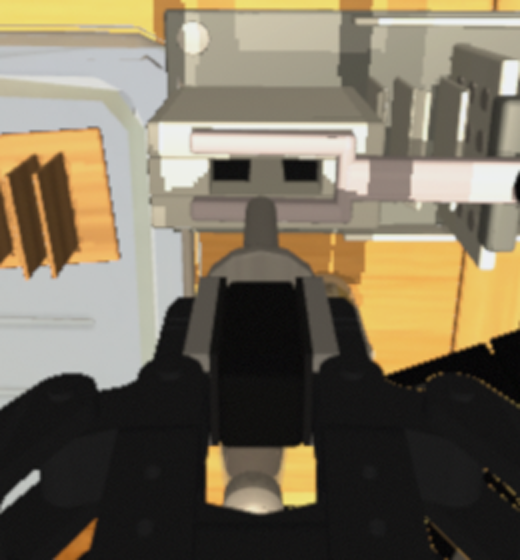

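The tip shows at crop (260,200). The fork gap lies on rows 153–198, so the pin must go about 6 mm towards -x. Between the two black keeper parts a lighter stretch (cols 250–283), about 15 mm wide, looks like the hole. I'll work out where that is.

```bash
python3 - <<'E'
from h import *
p=np.load("w13.npy",allow_pickle=True).item();p2=np.load("w2.npy",allow_pickle=True).item()
for c in (210,250,266.5,283,320): print(c,onz("",(c/2+150,172/2+120),80,p).round(1))
for c in (398,418,428,438,464): print(c,onz("",(c/1.8+60,335/1.8+20),80,p2).round(1))
plan((559.5,96,190),180.9)
E
```

```text
210 [568.2  69.9  80. ]
250 [567.9  88.2  80. ]
266.5 [567.8  95.7  80. ]
283 [567.7 103.2  80. ]
320 [567.5 120.1  80. ]
398 [561.2 117.9  80. ]
418 [561.2 103.3  80. ]
428 [561.2  96.   80. ]
438 [561.2  88.6  80. ]
464 [561.2  69.6  80. ]
at [565.6  93.  210.2] yaw -179.27 tilt [ 0.0005 -0.0001] w 17.4 F [-1.3  0.3 -1.5]
turn z -0.003 shift before [ 6.1  3.  20.2] after [ 6.1  3.1 20.2] world [ -6.1   3.  -20.2]
```

```bash
python3 -m handwheel '[0,0,-0.003,0.006,0.003,0,-1, 0,0,0,0,0,0,-1, 0,0,0,0,0,0.005,-1, 0,0,0,0,0,0.005,-1, 0,0,0,0,0,0.005,-1, 0,0,0,0,0,0.004,-1, 0,0,0,0,0,0,-1, 0,0,0,0,0,0,-1]'
python3 -m handwheel '[0,0,0,0,0,0,-1, 0,0,0,0,0,0,-1]'
```

```text
clock: 35.88
ee_pos: [558.8, 97.1, 190.1]
tcp_rot: [-0.009, 1.0, -0.0, -0.001]
ft_force: [-0.0, 0.4, -1.5]
width: 17.4
clock: 36.05
ee_pos: [559.3, 97.1, 191.1]
tcp_rot: [-0.009, 1.0, 0.0, 0.0]
ft_force: [0.5, -0.1, -1.1]
width: 17.5
```

```bash
python3 -m handwheel '[0,0,0,0,-0.001,0.003,-1, 0,0,0,0,0,0.003,-1, 0,0,0,0,0,0.003,-1, 0,0,0,0,0,0.002,-1, 0,0,0,0,0,0,-1, 0,0,0,0,0,0,-1]'
python3 -m handwheel '[0,0,0,0,0,0.003,-1, 0,0,0,0,0,0.003,-1, 0,0,0,0,0,0.003,-1, 0,0,0,0,0,0,-1, 0,0,0,0,0,0,-1]'
```

```text
clock: 36.55
ee_pos: [559.0, 96.1, 179.5]
tcp_rot: [-0.009, 1.0, 0.0, -0.0]
ft_force: [-0.6, -0.4, -1.2]
width: 17.3
clock: 36.97
ee_pos: [558.9, 96.1, 170.4]
tcp_rot: [-0.009, 1.0, 0.0, -0.0]
ft_force: [-0.2, 0.1, -0.9]
width: 17.0
```

No contact so far, and the tip is in the slot at about z = 82. Now past the keeper level.

```bash
python3 -m handwheel '[0,0,0,0,0,0.002,-1, 0,0,0,0,0,0.002,-1, 0,0,0,0,0,0.002,-1, 0,0,0,0,0,0.001,-1, 0,0,0,0,0,0,-1, 0,0,0,0,0,0,-1]'
python3 -m handwheel '[0,0,0,0,0,0.002,-1, 0,0,0,0,0,0.002,-1, 0,0,0,0,0,0.001,-1, 0,0,0,0,0,0,-1, 0,0,0,0,0,0,-1]'
```

```text
clock: 37.47
ee_pos: [559.1, 96.0, 163.7]
tcp_rot: [-0.009, 1.0, 0.0, -0.0]
ft_force: [-0.2, 0.8, -1.3]
width: 17.3
clock: 37.88
ee_pos: [559.1, 96.0, 158.7]
tcp_rot: [-0.009, 1.0, 0.0, -0.0]
ft_force: [0.3, 1.0, -2.0]
width: 17.1
```

It passed the keeper level without contact, so the tip is in the hole. Go on down to home.

```bash
python3 -m handwheel '[0,0,0,0,0,0.005,-1, 0,0,0,0,0,0.005,-1, 0,0,0,0,0,0.005,-1, 0,0,0,0,0,0.005,-1, 0,0,0,0,0,0.004,-1, 0,0,0,0,0,0.004,-1, 0,0,0,0,0,0,-1, 0,0,0,0,0,0,-1]'
python3 -m handwheel '[0,0,0,0,0,0.0015,-1, 0,0,0,0,0,0.0015,-1, 0,0,0,0,0,0.001,-1, 0,0,0,0,0,0,-1, 0,0,0,0,0,0,-1]'
```

```text
clock: 38.55
ee_pos: [559.0, 96.0, 130.5]
tcp_rot: [-0.009, 1.0, -0.0, -0.0]
ft_force: [-0.8, -0.8, -2.0]
width: 17.3
clock: 38.97
ee_pos: [559.1, 96.1, 126.8]
tcp_rot: [-0.009, 1.0, 0.0, -0.0]
ft_force: [0.2, 0.4, -1.7]
width: 17.2
```

```bash
python3 -m handwheel '[0,0,0,0,0,0.001,-1, 0,0,0,0,0,0.001,-1, 0,0,0,0,0,0,-1, 0,0,0,0,0,0,-1]'
```

```text
clock: 39.3
ee_pos: [559.6, 96.1, 125.3]
tcp_rot: [-0.009, 1.0, 0.0, 0.001]
ft_force: [0.4, 0.6, 2.0]
width: 16.8
```

```bash
python3 -m handwheel '[0,0,0,0,0,0.001,-1, 0,0,0,0,0,0.001,-1, 0,0,0,0,0,0,-1, 0,0,0,0,0,0,-1]'
python3 -m handwheel '[0,0,0,0,0,0.0005,-1, 0,0,0,0,0,0,-1, 0,0,0,0,0,0,-1]'
```

```text
clock: 39.63
ee_pos: [561.1, 96.1, 125.2]
tcp_rot: [-0.009, 1.0, 0.0, 0.002]
ft_force: [-0.4, -0.6, 10.0]
width: 17.5
clock: 39.88
ee_pos: [561.3, 96.1, 125.1]
tcp_rot: [-0.009, 1.0, 0.0, 0.003]
ft_force: [0.1, -0.5, 11.4]
width: 17.2
```

It stops firm at TCP 125 (tip ≈ 37 mm), which is home. Release, rise and look.

```bash
python3 -m handwheel '[0,0,0,0,0,-0.002,-1, 0,0,0,0,0,0,-0.3, 0,0,0,0,0,0,-0.3, 0,0,0,0,0,0,-0.3, 0,0,0,0,0,-0.02,-0.3, 0,0,0,0,0,-0.04,-0.3, 0,0,0,0,0,-0.04,-0.3, 0,0,0,0,0,-0.04,-0.3]'
python3 -m handwheel '[0,0,0,0.03,0,-0.03,0, 0,0,0,0.03,0,-0.03,0, 0,0,0,0,0,0,0, 0,0,0,0,0,0,0]' | head -2
python3 - <<'E'
from h import *
im=bot.snapshot("wrist");sc=bot.snapshot("scene")
a=cv2.resize(im[20:330,100:420],(413,400));b=cv2.resize(sc[95:285,225:365],(295,400),interpolation=cv2.INTER_CUBIC)
save(np.hstack([a,b]),"fin")
for l in ("lock_pin","retainer","plate_1"):
  for r in bot.look_for(l,"scene")[:4]:print(l,round(r["score"],2),np.round(r["bbox"]))
E
```

```text
clock: 40.55
ee_pos: [558.2, 96.0, 264.7]
tcp_rot: [-0.009, 1.0, -0.0, -0.001]
ft_force: [0.9, 0.2, -0.2]
width: 29.7
clock: 40.88
ee_pos: [500.5, 95.2, 325.8]
lock_pin 0.64 [279. 153.   3.  16.]
lock_pin 0.53 [287. 136.  26.  26.]
retainer 0.65 [275. 116.  36.  53.]
retainer 0.52 [169. 266.  31.  33.]
retainer 0.26 [327. 189.  16.  19.]
plate_1 0.5 [293. 130.  25.  23.]
plate_1 0.48 [285. 134.  27.  25.]
plate_1 0.47 [286. 148.  24.  18.]
plate_1 0.37 [311. 167.  12.  23.]
```

View pics/fin.png

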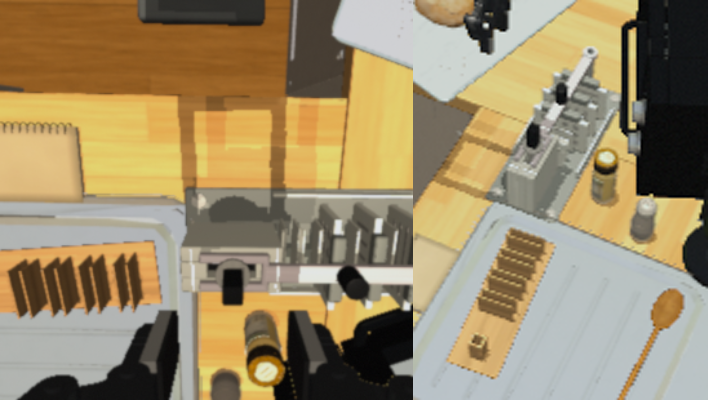

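The final picture shows an empty stand, the retainer along the caddy over three upright plates, and the pin down on the fork at (232,275). The spice jar and shaker are where they were.

```bash
python3 -c "
from h import *
s=bot.observe();print(s['clock'],s['ft_force'].round(1));bot.job_done()"
```

```text
41.1333 [-0.1  0.5  1. ]
the job is handed in; nothing more can be done
```

The job is done and handed in at 41 s on the robot's clock. All three plates that were there are in the caddy, the retaining arm is shut, and the pin is in and home.

- **Plates:** they stand in slots 2, 3 and 4, each pressed down until the floor pushed back. I left slot 1 empty because the fingers would have hit the lock post there.
- **Retaining arm:** I swung it by its knob until the stop resisted with about 19 N.
- **Pin:** two pictures showed the keeper's hole near the middle of the slot, so I lowered the pin straight in without feeling along for it. It went past the keeper with no contact and stopped firm at about 11 N, with the tip about 37 mm above the worktop, so the collar is on the fork.
- **Last pictures:** the stand is empty, the arm lies over the upright plates and the pin sits on the fork. The spice jar and shaker are where they were, and I never went near the tin.
- **Disagreement:** wrist-camera positions along x differed by up to about 10 mm between opposite views. I placed the pin by the tip and the fork gap seen in one picture instead.

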